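# Draw the specimen baskets out of the soak wells with the hook

### The job

Lift the blue-handled retrieval hook up and off its forked hanger and use it to fish every specimen basket out of the deep bores of the white soak block by its orange wire bail. Stand them all upright on the green drain mat, unhooked, then hang the hook back on the fork by its collar. Only the hook may touch the baskets, never your fingers, and leave the other things on the bench where they are.

Things in the scene. Friction and masses are not known exactly. Their poses are not given: they have to be found in the camera images.
- hook_tool: retrieval hook, 160 mm long, 0.12 kg, hangs upright. Origin on the shaft axis at the underside of its round collar (32 mm across, 6 mm thick); z up. Grip above the collar. Below it a 6 mm shaft ends in a J that opens upward and points to its own +x: lowest point z = -105 mm, tip ends at x = 17, z = -85 mm; 11 mm gap between shaft and tip
- hook_grip (a point): centre of the hook tool's blue grip, 29 mm above the tool's origin: grip from z = 5 to 55 mm, 24 mm wide along the tool's x, 14 mm thick along y (take it across y)
- hook_seat (a point): point in the J of the hook tool where a wire rests: in the tool's frame x = 8.5, y = 0, z = -99 mm (the tip ends 14 mm above it, the J's underside is 6 mm below it)
- basket_a: specimen basket: round lidded steel can 62 mm across, 30 mm high, about 0.16 kg, with a stiff orange wire bail over it. Origin at the centre of the foot, z up. The bail lies in the basket's x-z plane: legs at x = -24 and +24 mm, 5 mm wire, peak on the axis with its top 68 mm above the foot. Three or four of the baskets are present, at first standing in bores
- basket_b: specimen basket: round lidded steel can 62 mm across, 30 mm high, about 0.16 kg, with a stiff orange wire bail over it. Origin at the centre of the foot, z up. The bail lies in the basket's x-z plane: legs at x = -24 and +24 mm, 5 mm wire, peak on the axis with its top 68 mm above the foot. Three or four of the baskets are present, at first standing in bores
- basket_c: specimen basket: round lidded steel can 62 mm across, 30 mm high, about 0.16 kg, with a stiff orange wire bail over it. Origin at the centre of the foot, z up. The bail lies in the basket's x-z plane: legs at x = -24 and +24 mm, 5 mm wire, peak on the axis with its top 68 mm above the foot. Three or four of the baskets are present, at first standing in bores
- basket_d: specimen basket: round lidded steel can 62 mm across, 30 mm high, about 0.16 kg, with a stiff orange wire bail over it. Origin at the centre of the foot, z up. The bail lies in the basket's x-z plane: legs at x = -24 and +24 mm, 5 mm wire, peak on the axis with its top 68 mm above the foot. Three or four of the baskets are present, at first standing in bores
- bail_a (a point): underside of the bail's peak on basket_a, 63 mm above its foot and 33 mm above its lid: where the hook must lift. Axes as the basket's; the wire runs along x here, so the hook passes under it along y
- bail_b (a point): underside of the bail's peak on basket_b, 63 mm above its foot and 33 mm above its lid: where the hook must lift. Axes as the basket's; the wire runs along x here, so the hook passes under it along y
- bail_c (a point): underside of the bail's peak on basket_c, 63 mm above its foot and 33 mm above its lid: where the hook must lift. Axes as the basket's; the wire runs along x here, so the hook passes under it along y
- bail_d (a point): underside of the bail's peak on basket_d, 63 mm above its foot and 33 mm above its lid: where the hook must lift. Axes as the basket's; the wire runs along x here, so the hook passes under it along y
- soak_block: fixed white block 190 x 190 x 150 mm (foot 204 x 204 mm, 5 mm high) with four upright round bores at x = -45 and +45, y = -45 and +45 mm in its own frame, 72 mm across, 128 mm deep: floor 22 mm above the bench, bail tops 60 mm below the rim. Origin at the centre of its underside, z up
- drain_mat: fixed green ribbed mat, 220 mm along its own x, 200 mm along its y, 4 mm thick, flat on the bench; origin at the centre of its underside. There is room for four baskets, two by two, 90 to 100 mm apart
- fork_stand: fixed stand with a two-pronged fork pointing to its own -x, prong tops 135 mm above the bench; origin on the bench under the hanging place. Prongs: 8 mm rods, 13 mm gap; their ends at x = -26 mm turn up 8 mm above the prong tops, so the collar must be raised over them to draw the tool out to -x or hang it back. Back post at x = 47 to 63 mm, no higher than the prongs
- fork_seat (a point): the hanging place: point midway between the prongs at the height of their tops, 26 mm behind the upturned ends. The hook tool hangs properly when its origin is here, give or take 15 mm along the prongs, shaft upright between the prongs and collar resting on both
- petri_dish: loose petri dish, 64 mm across, 14 mm high; origin at the underside. Leave alone
- tape_roll: loose roll of tan masking tape lying flat, 96 mm across, 25 mm high; origin at the underside. Leave alone
- dropper_bottle: loose dropper bottle, 30 mm across, 80 mm high; origin at the underside. Leave alone
- blue_box: loose blue cover-glass box, 36 x 62 x 27 mm; origin at the underside. Leave alone
- red_marker: loose marker pen with red cap, 17 x 135 x 16 mm; origin at the underside. Leave alone
Mind the look-alikes: they are no part of the job. Leave any purple look-alike of the basket_c alone.

How it is judged:
On the way, in this order (a step that is already met when the one before it is completed fails the run):
1. the hook tool has been taken off its fork (horizontal distance between hook_tool and fork_seat above 0.05 m), for 0.1 s.
2. every basket stands upright on the mat, unhooked, while the hook is still off its fork (x of basket_a in the frame of drain_mat between -0.092 and 0.092 m and y of basket_a in the frame of drain_mat between -0.082 and 0.082 m and height (world z) of each of basket_a, basket_b, basket_c, basket_d below 0.012 m and angle between each of basket_a, basket_b, basket_c, basket_d's own z axis and vertical below 0.12 rad and linear speed of each of basket_a, basket_b, basket_c, basket_d below 0.03 m/s and x of basket_b in the frame of drain_mat between -0.092 and 0.092 m and y of basket_b in the frame of drain_mat between -0.082 and 0.082 m and x of basket_c in the frame of drain_mat between -0.092 and 0.092 m and y of basket_c in the frame of drain_mat between -0.082 and 0.082 m and x of basket_d in the frame of drain_mat between -0.092 and 0.092 m and y of basket_d in the frame of drain_mat between -0.082 and 0.082 m and contact force between hook_tool and basket_a below 0.05 N and contact force between hook_tool and basket_b below 0.05 N and contact force between hook_tool and basket_c below 0.05 N and contact force between hook_tool and basket_d below 0.05 N and horizontal distance between hook_tool and fork_seat above 0.05 m), for 0.2 s.
At the end, for the whole second after the job is handed in: every basket present stands on the drain mat (its centre at least 18 mm inside the mat's edges), upright within 0.12 rad, at rest and clear of the hook, and the hook tool hangs still on the fork: origin within 18 mm of fork_seat seen from above and 5 mm in height, upright within 0.1 rad (x of basket_a in the frame of drain_mat between -0.092 and 0.092 m and y of basket_a in the frame of drain_mat between -0.082 and 0.082 m and height (world z) of each of basket_a, basket_b, basket_c, basket_d below 0.012 m and angle between each of basket_a, basket_b, basket_c, basket_d's own z axis and vertical below 0.12 rad and linear speed of each of basket_a, basket_b, basket_c, basket_d, hook_tool below 0.03 m/s and x of basket_b in the frame of drain_mat between -0.092 and 0.092 m and y of basket_b in the frame of drain_mat between -0.082 and 0.082 m and x of basket_c in the frame of drain_mat between -0.092 and 0.092 m and y of basket_c in the frame of drain_mat between -0.082 and 0.082 m and x of basket_d in the frame of drain_mat between -0.092 and 0.092 m and y of basket_d in the frame of drain_mat between -0.082 and 0.082 m and contact force between hook_tool and basket_a below 0.05 N and contact force between hook_tool and basket_b below 0.05 N and contact force between hook_tool and basket_c below 0.05 N and contact force between hook_tool and basket_d below 0.05 N and horizontal distance between hook_tool and fork_seat below 0.018 m and z of hook_tool in the frame of fork_seat between -0.005 and 0.005 m and angle between hook_tool's own z axis and vertical below 0.1 rad); the robot touches nothing.
It fails at once if the gripper's fingers touch a basket (contact force between the fingers and basket_a above 1 N or contact force between the fingers and basket_b above 1 N or contact force between the fingers and basket_c above 1 N or contact force between the fingers and basket_d above 1 N).
It fails at once if a bystander on the bench (petri dish, tape roll, dropper bottle, blue box or marker) is moved more than 3 cm (distance of any of petri_dish, tape_roll, dropper_bottle, blue_box, red_marker from where it was at the start of the episode above 0.03 m).
Of basket_a, basket_b, basket_c, basket_d only 3 to 4 are there at a start; the rules pass over those that are not, and their reading is None.
At some moment in a run one of basket_a, basket_b, basket_c, basket_d may be knocked a few centimetres aside while the robot is not near it.
It also fails if it takes over 210 s, if anything falls off the work surface, if the arm or the gripper's body presses on something with over 40 N, if the wrist force passes 120 N, or if a joint passes its speed limit or range.

### The arm

A 6-joint arm with a two-finger parallel gripper is mounted at the origin on a cart in front of the work surface, level with it; the furniture and walls round the work are solid. World frame = base frame: x ahead of the robot, y to its left, z up, the work surface at z = 0. Lengths are in m, angles in rad, forces in N, time in s.
With the tool pointing down it reaches from about 0.3 to 0.775 m from the base axis. Payload 14.6 kg.
Tool frame: the origin (TCP) lies midway between the tips of the shut fingers; the grasp point (between the pads) lies 19 mm behind it (ctrl.grip_depth is the distance from the TCP to the grasp point, in m); z points along the fingers, x is the direction in which the jaws open and shut, and the axes are right-handed (so a half turn about z gives the same grasp; the last joint's range is limited). The gripper opens to 94 mm and grips with 3 to 60 N. Pads are 16 mm wide; open, the fingers measure 119 mm over their backs; the gripper's body (75 mm by 177 mm) begins 78 mm behind the grasp point.
Start: joints at [1.088, 0.3, 1.521, -0, 1.321, -0.067], TCP at [0.222, 0.503, 0.205] pointing down, gripper open.
Joint ranges: [-3.03, 3.03], [-0.79, 2.21], [0.23, 2.52], [-1.04, 4.18], [0, 3.07], [-2.55, 2.55]. Speed limits (rad/s): [2.22, 2.22, 2.57, 3.14, 3.14, 3.14].

### API

Orientations are given as [roll, pitch, yaw] about the fixed x, y, z axes, in that order (R = Rz(yaw) Ry(pitch) Rx(roll)).
In Python, from station import ctrl gives the robot as it stands.
- The arm moves only by the tool play_rows, never from a script. Its argument "steps" is a list that holds one entry, the list of rows, each a list of 7 numbers: the shift along the tool's x, y, z in cm, then the turn, a rotation vector about the tool's x, y, z in rad, then the opening, from 0 (shut) to 1 (fully open). In form: [[[x, y, z, ax, ay, az, hand], ...]]. A call has 1 to 20 rows; each row is the pose to reach, as a shift and turn from the pose measured when the call began, along the tool's axes at that moment; what a row does not reach only later rows make up. A row lasts 1/12 s, in which the tool goes at most 41.7 mm and 7.16 degrees, less where a joint would pass 70% of its speed; a pose out of reach is approached as far as the arm can. A call with a gripper value outside its range is refused whole. The fingers move at their own pace and stop on an object; "force" is the grip in N (left out, the last holds). Time passes only in rows, so rows that repeat a pose let the fingers close. It gives the time, the measured TCP pose, the force and the opening at its end, in the units of the state.
- ctrl.get_obs(): the state, without advancing time (a new reading comes with each control period).
- ctrl.camera(name): name is "scene" or "top" or "wrist"; returns a dict with "frame" (384x512x3 uint8, blue, green, red), "fovy" (degrees; the focal length in pixels is half the picture's height over the tangent of half this angle, whatever the lens; pixels are square), "cx", "cy" (the principal point, pixels), "world_to_cam" (4x4, takes a point from world to camera coordinates). Camera axes: x right, y up, looking along -z (the intrinsics and any distortion apply to the point x, -y, -z); pixel columns grow to the right and rows downward; lengths in m; the calibration is good to about 2 mm. The wrist camera is an equidistant fisheye: a pixel r from the principal point sees the ray r / f radians off the axis. A picture is of the moment at which its call begins. There is no depth.
- ctrl.hand_in(): hands the job in, once; it reports no verdict.
The state is a dict: "time_s": time; "qpos": joint angles; "joint_vel": joint speeds; "tau": joint torques, N m; "ee_pos": TCP position; "eef_rot": TCP orientation; "force": force on the tool from outside, world axes, zero at the start; "moment": the same for the moment, N m; "grip_width": finger opening in m.
Only numpy, scipy, OpenCV 4.12 (cv2) and the standard library are available. Lean on these libraries where they do the work, as an engineer would, in place of code of your own. Each camera call takes 0.05 s, during which the arm holds its last target. There are 200 camera calls.

## Working session

There is one attempt and no reset: what is moved stays moved. The work goes in short steps, Python scripts to look and compute and a tool call to move; the robot and the scene stay as the last step left them, time stands still between calls to the robot, and variables do not carry over. Pictures are saved under pics/ and viewed, about 12 in all and at most 16, crops included, and the job is handed in when it is done.

Besides the shell and the picture viewer there is one more tool, called in YAML: its name, and indented under it one key for each argument. play_rows: Moves the arm, as the interface text tells. Its arguments: {"type":"object","properties":{"steps":{"type":"array"},"force":{"type":"number"}},"required":["steps"]}

```bash
mkdir -p pics; ls; python3 - <<'E'
from station import ctrl
import cv2,numpy as np
o=ctrl.get_obs(); print({k:np.round(v,3) for k,v in o.items()}, ctrl.grip_depth)
for n in ("scene","top"):
    c=ctrl.camera(n); cv2.imwrite(f"pics/{n}0.png",c["frame"]); print(n,c["fovy"],c["cx"],c["cy"],np.round(c["world_to_cam"],3).tolist(),c.keys())
a=cv2.imread("pics/scene0.png");b=cv2.imread("pics/top0.png")
cv2.imwrite("pics/s0.png",cv2.resize(a,(784,588),interpolation=cv2.INTER_CUBIC))
cv2.imwrite("pics/t0.png",cv2.resize(b,(784,588),interpolation=cv2.INTER_CUBIC))
E
```

```text
pics
{'time_s': np.float64(0.0), 'qpos': array([ 1.088,  0.3  ,  1.522, -0.   ,  1.321, -0.067]), 'joint_vel': array([-0.   ,  0.   , -0.001,  0.001,  0.001,  0.002]), 'tau': array([ 1.0000e-03, -5.3180e+01, -3.5274e+01,  7.1000e-02,  2.4000e-02,
       -0.0000e+00]), 'ee_pos': array([0.222, 0.503, 0.205]), 'eef_rot': array([-3.142e+00,  1.000e-03,  1.155e+00]), 'force': array([ 0.818, -0.208,  0.052]), 'moment': array([-0.015,  0.006, -0.007]), 'grip_width': np.float64(0.094)} 0.0188
scene 50.88758574128117 257.51789505268124 194.9862774721402 [[0.698, -0.716, 0.006, -0.355], [0.388, 0.385, 0.837, -0.3], [-0.602, -0.582, 0.547, -0.983], [0.0, 0.0, 0.0, 1.0]] dict_keys(['frame', 'fovy', 'cx', 'cy', 'world_to_cam'])
top 57.61068211665402 258.78512429195285 196.02856755159812 [[-0.03, -1.0, -0.004, 0.016], [0.994, -0.03, 0.107, -0.511], [-0.107, -0.001, 0.994, -0.901], [0.0, 0.0, 0.0, 1.0]] dict_keys(['frame', 'fovy', 'cx', 'cy', 'world_to_cam'])
```

View pics/t0.png

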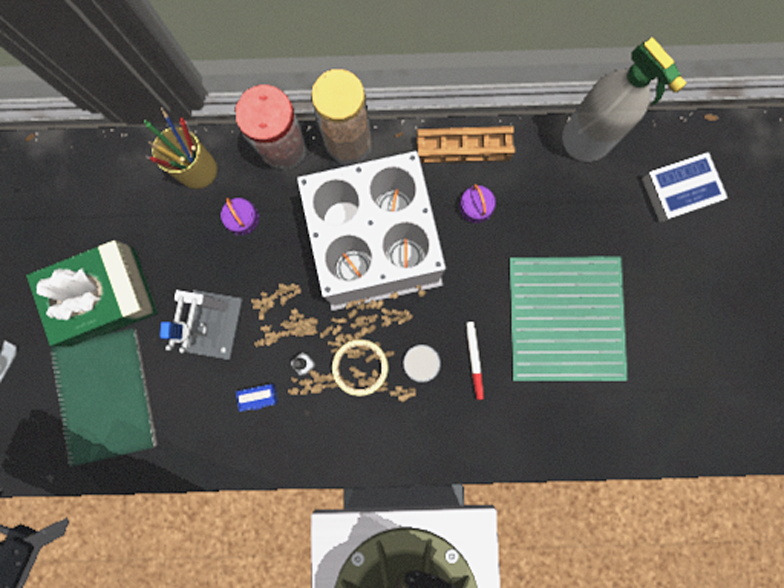

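View pics/s0.png

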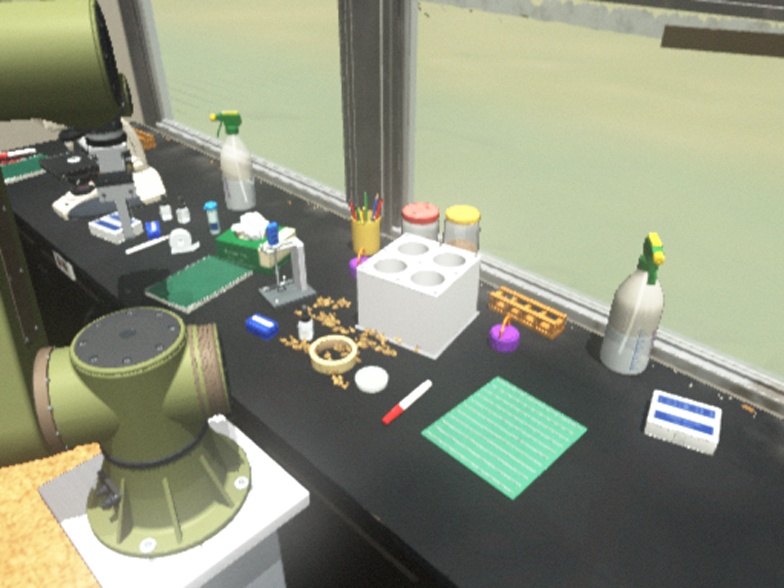

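The top view (784x588) shows three baskets with orange bails in bores at (395,200), (350,265) and (405,253). The upper-left bore (337,205) is empty. The purple look-alikes stand on the bench at (238,213) and (478,202), so I leave them alone. The hook is on the fork at (172,330), the mat at (568,320), and the bystanders are in the middle front.

```bash
cat > h.py <<'E'
from station import ctrl
import cv2,numpy as np
from scipy.spatial.transform import Rotation as R
def cam(n,save=None):
    c=ctrl.camera(n)
    if save: cv2.imwrite(f"pics/{save}.png",c["frame"])
    return c
def ray(c,u,v):
    f=c["frame"].shape[0]/2/np.tan(np.radians(c["fovy"]/2)); x,y=(u-c["cx"])/f,(v-c["cy"])/f
    if c.get("fish"):
        r=np.hypot(x,y); s=np.sin(r)/max(r,1e-9); d=np.array([x*s,-y*s,-np.cos(r)])
    else: d=np.array([x,-y,-1.])
    T=np.asarray(c["world_to_cam"]); Q=T[:3,:3].T
    return -Q@T[:3,3], Q@d/np.linalg.norm(d)
def plane(c,u,v,z):
    o,d=ray(c,u,v); return o+d*(z-o[2])/d[2]
def proj(c,p):
    f=c["frame"].shape[0]/2/np.tan(np.radians(c["fovy"]/2)); T=np.asarray(c["world_to_cam"]); q=T[:3,:3]@np.asarray(p)+T[:3,3]
    if c.get("fish"):
        d=np.array([q[0],-q[1]]); r=np.arctan2(np.linalg.norm(d),-q[2]); d=d/max(np.linalg.norm(d),1e-12)*r*f
        return np.array([c["cx"]+d[0],c["cy"]+d[1]])
    return np.array([c["cx"]-f*q[0]/q[2],c["cy"]+f*q[1]/q[2]])
def tri(rs):
    A=np.zeros((3,3));b=np.zeros(3)
    for o,d in rs: M=np.eye(3)-np.outer(d,d);A+=M;b+=M@o
    return np.linalg.solve(A,b)
def blobs(img,lo,hi,amin=8):
    m=cv2.inRange(cv2.cvtColor(img,cv2.COLOR_BGR2HSV),lo,hi)
    n,l,s,ce=cv2.connectedComponentsWithStats(m); return [(l==i,s[i],ce[i]) for i in range(1,n) if s[i][4]>=amin]
E
python3 - <<'E'
from h import *
t=cam("top");s=cam("scene")
for nm,lo,hi in (("mat",(70,80,60),(90,255,255)),("blue",(100,150,60),(125,255,255)),("orange",(5,120,120),(18,255,255))):
  for c,k in((t,"top"),(s,"scene")):
    for m,st,ce in blobs(c["frame"],lo,hi):
        r=cv2.minAreaRect(np.argwhere(m)[:,::-1].astype(np.float32)); print(nm,k,st.tolist(),np.round(ce,1),np.round(r[1],1),round(r[2],1), np.round(plane(c,*ce,{'mat':.004,'blue':.164,'orange':.09}[nm]),3))
        if nm=="mat" and st[4]>500: print([np.round(plane(c,*p,.004),3) for p in cv2.boxPoints(r)])
big=lambda im,x,y,w,h,S:cv2.resize(im[y:y+h,x:x+w],(S,int(S*h/w)),interpolation=cv2.INTER_CUBIC)
A=big(t["frame"],100,180,65,60,390);B=big(s["frame"],160,135,60,70,390)
C=big(t["frame"],185,95,110,110,400)
H=600
cv2.imwrite("pics/c1.png",np.hstack([np.vstack([A,np.zeros((0,390,3),np.uint8)])[:360],cv2.resize(B,(308,360))]))
cv2.imwrite("pics/c2.png",cv2.resize(C,(590,590)))
E
```

```text
mat top [17, 161, 83, 142, 5458] [ 62.7 241.6] [135.6  58.9] 76.2 [0.406 0.532 0.004]
[array([0.599, 0.67 , 0.004]), array([0.633, 0.513, 0.004]), array([0.274, 0.417, 0.004]), array([0.243, 0.568, 0.004])]
mat top [333, 168, 76, 81, 3796] [369.8 208.5] [80. 75.] 90.0 [ 0.47  -0.3    0.004]
[array([ 0.585, -0.206,  0.004]), array([ 0.578, -0.412,  0.004]), array([ 0.361, -0.395,  0.004]), array([ 0.367, -0.195,  0.004])]
mat scene [1, 101, 29, 16, 219] [ 14.1 108.8] [ 9.  29.8] 76.0 [0.331 1.612 0.004]
mat scene [140, 150, 35, 13, 130] [154.9 156.3] [33.3  8.6] 11.3 [0.549 0.637 0.004]
mat scene [97, 167, 67, 33, 1087] [129.9 182.8] [21.9 66.2] 63.4 [0.363 0.523 0.004]
[array([0.258, 0.581, 0.004]), array([0.54 , 0.624, 0.004]), array([0.477, 0.463, 0.004]), array([0.221, 0.441, 0.004])]
mat scene [275, 246, 109, 81, 3263] [329.5 284.8] [86.8 67.2] 35.8 [ 0.46  -0.314  0.004]
[array([ 0.361, -0.205,  0.004]), array([ 0.623, -0.135,  0.004]), array([ 0.579, -0.408,  0.004]), array([ 0.356, -0.432,  0.004])]
blue top [116, 89, 6, 9, 11] [118.3  93.1] [9.4 0.9] 60.3 [0.749 0.322 0.164]

[... 1912 characters left out ...]
 0.146 0.09 ]
orange scene [88, 84, 14, 14, 96] [95.1 90.8] [15.4  8.4] 65.6 [0.659 1.331 0.09 ]
orange scene [230, 140, 3, 5, 9] [231.3 141.8] [4. 2.] 90.0 [0.748 0.38  0.09 ]
orange scene [233, 162, 6, 5, 14] [236.3 164.4] [3.9 5. ] 56.3 [0.634 0.23  0.09 ]
orange scene [320, 187, 50, 34, 559] [344.6 205.6] [52.8 23.3] 25.1 [ 0.689 -0.195  0.09 ]
orange scene [486, 264, 7, 5, 15] [488.8 266.3] [7.2 1.8] 26.6 [ 0.718 -0.606  0.09 ]
orange scene [54, 289, 11, 3, 12] [ 59.2 289.8] [ 1.4 10. ] 84.3 [-0.07   0.082  0.09 ]
orange scene [25, 291, 27, 10, 30] [ 37.7 296.2] [ 1.8 27.5] 70.8 [-0.113  0.097  0.09 ]
orange scene [0, 300, 24, 7, 28] [ 11.  303.1] [ 1.2 23.8] 77.2 [-0.163  0.119  0.09 ]
```

View pics/c1.png

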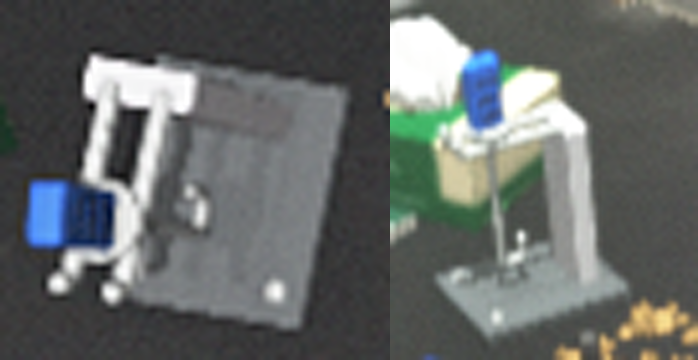

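View pics/c2.png

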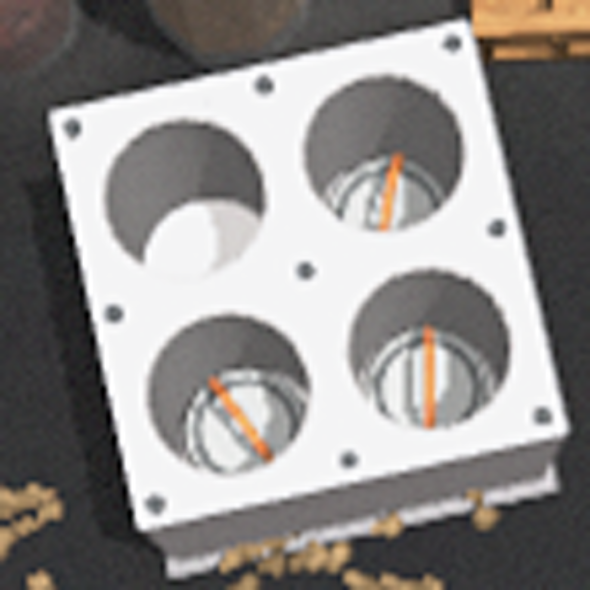

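Top-view crop: the fork's post is at the far side, and its prongs point toward the robot with ends at crop (60,283) and (112,290). The grip is at (70,215) and the J tip at (195,205). Block crop: three bails, with rim corners at (48,110), (470,18), (568,432) and (140,530).

```bash
python3 - <<'E'
from h import *
t=cam("top");s=cam("scene")
C=lambda u,v:(185+u*110/590,95+v*110/590)
F=lambda u,v:(100+u/6,180+v/6)
print("corners",[np.round(plane(t,*C(*p),.15),3)[:2].tolist() for p in((48,110),(470,18),(568,432),(140,530))])
print("bores",[np.round(plane(t,*C(*p),.15),3)[:2].tolist() for p in((185,196),(383,152),(229,394),(430,348))])
for n,(a,b) in {"FR":((399,155),(385,228)),"NL":((212,380),(268,458)),"NR":((428,330),(431,424))}.items():
    # near end / far end of the bail as seen: try arch-top height at midpoint
    P,Q=plane(t,*C(*a),.085),plane(t,*C(*b),.085); M=plane(t,*C((a[0]+b[0])/2,(a[1]+b[1])/2),.09)
    print(n,np.round(P[:2],3),np.round(Q[:2],3),"mid",np.round(M[:2],3),"yaw",np.degrees(np.arctan2(*(P-Q)[1::-1])))
print("prong ends",np.round(plane(t,*F(58,280),.143),3),np.round(plane(t,*F(112,290),.143),3),"back",np.round(plane(t,*F(103,95),.135),3),np.round(plane(t,*F(158,105),.135),3))
print("grip",np.round(tri([ray(t,110.2,215.4),ray(s,177.5,151.2)]),3), "top face",np.round(plane(t,*F(50,213),.19),3))
g=plane(t,*F(50,213),.19);g[2]=.135
for a in (0,90,180,270):
    r=np.radians(a);h=np.array([np.cos(r),np.sin(r),0])
    tip=g+.017*h-[0,0,.085]; low=g+.008*h-[0,0,.105]
    print(a,"top crop tip",np.round((proj(t,tip)-[100,180])*6),"low",np.round((proj(t,low)-[100,180])*6),"scene tip",np.round((proj(s,tip)-[160,135])*5.14+[390,0]),"low",np.round((proj(s,low)-[160,135])*5.14+[390,0]))
w=cam("wrist","w0"); print(w["fovy"],w["cx"],w["cy"],np.round(w["world_to_cam"],3).tolist())
w["fish"]=1; print("grip in wrist",proj(w,g+[0,0,.03]))
E
```

```text
corners [[0.694, 0.148], [0.73, -0.04], [0.543, -0.076], [0.506, 0.11]]
bores [[0.653, 0.088], [0.67, 0.001], [0.564, 0.07], [0.582, -0.017]]
FR [ 0.69  -0.007] [0.654 0.001] mid [ 0.67  -0.003] yaw -12.27920305435257
NL [0.584 0.084] [0.546 0.059] mid [0.564 0.071] yaw 33.956712548823326
NR [ 0.605 -0.018] [ 0.56  -0.018] mid [ 0.581 -0.018] yaw -0.015723675929329675
prong ends [0.438 0.346 0.143] [0.433 0.325 0.143] back [0.51  0.333 0.135] [0.505 0.312 0.135]
grip [0.462 0.335 0.167] top face [0.461 0.329 0.19 ]
0 top crop tip [191. 190.] low [208. 214.] scene tip [520. 230.] low [512. 260.]
90 top crop tip [151. 231.] low [189. 232.] scene tip [485. 231.] low [496. 260.]
180 top crop tip [190. 269.] low [207. 250.] scene tip [480. 249.] low [494. 269.]
270 top crop tip [230. 229.] low [226. 231.] scene tip [515. 249.] low [510. 269.]
65.70646984690485 250.51610416012142 194.7518455749952 [[0.403, 0.915, 0.0, -0.551], [-0.891, 0.392, -0.228, 0.023], [-0.209, 0.091, 0.974, -0.389], [0.0, 0.0, 0.0, 1.0]]
grip in wrist [200.65157923 426.96684415]
```

View pics/w0.png

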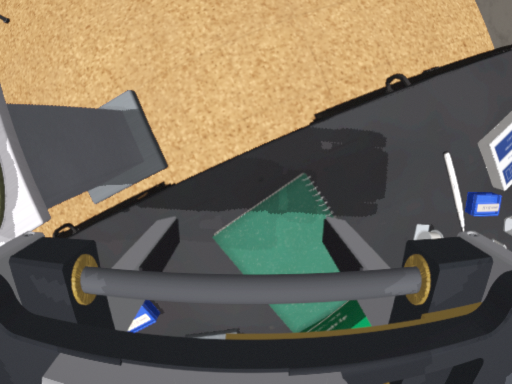

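The J projections fit hook x ≈ world +x, along the prongs toward the post at about -10°. Two routes agree on the seat, at about (0.461, 0.331). I'm moving above it now, with the jaws across stand y (yaw 80°).

```bash
cat >> h.py <<'E'
def go(x,y,z,deg):
    o=ctrl.get_obs(); A=R.from_euler("xyz",o["eef_rot"]); B=R.from_euler("xyz",[np.pi,0,np.radians(deg)])
    d=A.inv().apply(np.array([x,y,z])-o["ee_pos"])*100; r=(A.inv()*B).as_rotvec()
    print("row",np.round(d,2).tolist(),np.round(r,3).tolist(),"rows>=",int(np.ceil(max(np.linalg.norm(d)/4.17,np.degrees(np.linalg.norm(r))/7.16))))
E
python3 -c "
from h import *
go(.461,.331,.245,80)"
```

```text
row [-6.09, 28.8, -3.97] [-0.0, 0.0, -0.241] rows>= 8
```

play_rows:
  steps:
    - [[-1.5,7,-4,0,0,-0.06,0.5],[-3,14,-4,0,0,-0.12,0.5],[-4.5,21,-4,0,0,-0.18,0.5],[-6.1,28.8,-4,0,0,-0.241,0.5],[-6.1,28.8,-4,0,0,-0.241,0.5],[-6.1,28.8,-4,0,0,-0.241,0.5],[-6.1,28.8,-4,0,0,-0.241,0.5],[-6.1,28.8,-4,0,0,-0.241,0.5],[-6.1,28.8,-4,0,0,-0.241,0.5],[-6.1,28.8,-4,0,0,-0.241,0.5],[-6.1,28.8,-4,0,0,-0.241,0.5],[-6.1,28.8,-4,0,0,-0.241,0.5]]
  force: 40

```text
time_s: 1.35
ee_pos: [0.4598, 0.332, 0.2454]
eef_rot: [-3.141, 0.0, 1.398]
force: [-0.2, 0.3, -0.6]
grip_width: 0.047
```

```bash
python3 - <<'E'
from h import *
w=cam("wrist","w1");w["fish"]=1
o=ctrl.get_obs();print(np.round(o["ee_pos"],4),np.round(o["eef_rot"],3),o["grip_width"])
g=np.array([.461,.331,.19]);print("grip top",proj(w,g),"prong ends",proj(w,[.438,.346,.143]),proj(w,[.433,.325,.143]))
for m,st,ce in blobs(w["frame"],(100,150,60),(125,255,255),40): print(st,ce,np.round(plane(w,*ce,.19),4))
E
```

```text
[0.4599 0.332  0.2454] [-3.142  0.     1.398] 0.046894085894361066
grip top [248.43064645 210.12896187] prong ends [260.04159958 171.05798705] [237.50882197 169.68494548]
[152  89  51  40 796] [177.50753769 107.41080402] [0.3684 0.29   0.19  ]
[499  93  13  25 239] [505.31380753 103.43096234] [0.3977 0.6126 0.19  ]
[476 176   9  11  62] [480.27419355 180.77419355] [0.4739 0.5658 0.19  ]
[499 177   9  24  61] [501.68852459 189.14754098] [0.4886 0.6018 0.19  ]
[244 185  18  37 553] [252.21338156 203.24412297] [0.4558 0.335  0.19  ]
```

View pics/w1.png

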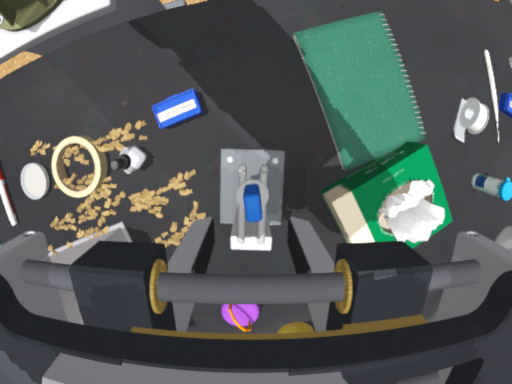

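The wrist view shows the grip at (252,203) and the prong ends near (243,170) and (267,170), about 3–4 mm further along stand +y than estimated. I'll shift 3 mm and descend.

```bash
python3 -c "
from h import *
go(.4605,.335,.147,79)"
```

```text
row [0.31, 0.0, 9.84] [-0.0, 0.0, 0.019] rows>= 3
```

play_rows:
  steps:
    - [[0.3,0,3,0,0,0.02,0.5],[0.3,0,6,0,0,0.02,0.5],[0.3,0,8.5,0,0,0.02,0.5],[0.3,0,9.84,0,0,0.02,0.5],[0.3,0,9.84,0,0,0.02,0.5],[0.3,0,9.84,0,0,0.02,0.5]]

```text
time_s: 1.9
ee_pos: [0.4599, 0.3355, 0.1473]
eef_rot: [-3.141, 0.0, 1.379]
force: [-0.3, 0.2, 0.6]
grip_width: 0.0471
```

```bash
python3 - <<'E'
from h import *
w=cam("wrist","w2");w["fish"]=1
for m,st,ce in blobs(w["frame"],(100,150,60),(125,255,255),40): print(st,ce)
print("expect grip top",proj(w,[.4605,.335,.19]), "tips",proj(w,ctrl.get_obs()["ee_pos"]))
cv2.imwrite("pics/w2c.png",cv2.resize(w["frame"][120:300,150:360],(700,600),interpolation=cv2.INTER_CUBIC))
E
```

```text
[ 119   80   66   53 1361] [152.2770022  105.13739897]
[ 233  214   29   61 1473] [246.8628649  245.95044128]
expect grip top [248.19606079 262.52864891] tips [249.53774975 233.3442622 ]
```

View pics/w2c.png

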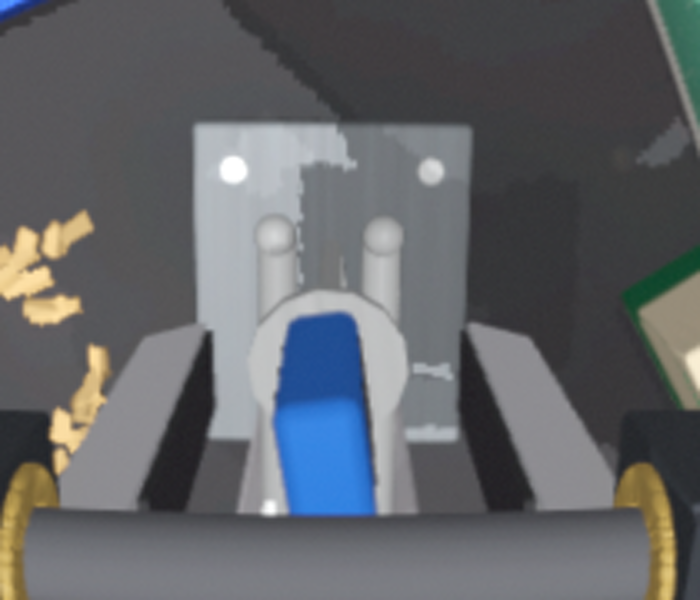

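The view is well centred: prong ends at crop (276,235) and (384,235) straddle the gripper's midplane, and the grip is yawed only a few degrees. Closing now.

play_rows:
  steps:
    - [[0,0,0,0,0,0,0],[0,0,0,0,0,0,0],[0,0,0,0,0,0,0],[0,0,0,0,0,0,0],[0,0,0,0,0,0,0],[0,0,0,0,0,0,0],[0,0,0,0,0,0,0],[0,0,0,0,0,0,0]]
  force: 45

```text
time_s: 2.62
ee_pos: [0.4604, 0.3356, 0.1484]
eef_rot: [3.141, -0.001, 1.379]
force: [-0.7, -1.4, 2.9]
grip_width: 0.0137
```

```bash
python3 - <<'E'
from h import *
w=cam("wrist","w3");w["fish"]=1
S=180/600
for u,v in ((276,235),(384,235)): print("end",np.round(plane(w,150+u*.3,120+v*.3,.143),4))
print("collar",np.round(plane(w,150+327*.3,120+365*.3,.141),4))
cv2.imwrite("pics/w3c.png",cv2.resize(w["frame"][120:300,150:360],(700,600),interpolation=cv2.INTER_CUBIC))
E
```

```text
end [0.4328 0.3303 0.143 ]
end [0.4367 0.3505 0.143 ]
collar [0.4611 0.3346 0.141 ]
```

play_rows:
  steps:
    - [[0,0,-1,0,0,0,0],[0,0,-2,0,0,0,0],[0,0,-2.3,0,0,0,0],[0,0,-2.3,0,0,0,0],[0,-1.5,-2.3,0,0,0,0],[0,-3.5,-2.3,0,0,0,0],[0,-5.5,-2.3,0,0,0,0],[0,-7,-2.5,0,0,0,0],[0,-7,-6,0,0,0,0],[0,-7,-10,0,0,0,0],[0,-7,-14,0,0,0,0],[0,-7,-16,0,0,0,0],[0,-7,-16,0,0,0,0]]

```text
time_s: 3.75
ee_pos: [0.3923, 0.3496, 0.3134]
eef_rot: [3.135, -0.007, 1.379]
force: [-0.1, 0.9, -1.4]
grip_width: 0.0137
```

```bash
python3 - <<'E'
from h import *
s=cam("scene","s1");w=cam("wrist","w4");w["fish"]=1
o=ctrl.get_obs();p=o["ee_pos"];h=p-[0,0,.0134];x=R.from_euler("xyz",o["eef_rot"]).as_matrix()[:,1]
print(o["grip_width"],np.round(o["force"],2))
print("exp scene origin",proj(s,h),"low",proj(s,h+.0085*x-[0,0,.105]),"tip",proj(s,h+.017*x-[0,0,.085]))
u,v=proj(s,h).astype(int)
a=s["frame"][max(0,v-40):v+80,max(0,u-60):u+60];print(max(0,v-40),max(0,u-60),a.shape)
b=w["frame"][120:300,150:360]
cv2.imwrite("pics/v4.png",np.hstack([cv2.resize(a,(390,390),interpolation=2),cv2.resize(b,(400,390),interpolation=2)]))
go(.580,.060,.335,0)
E
```

```text
0.013780627874252731 [-0.77 -0.34 -0.43]
exp scene origin [152.05446448 120.47414389] low [158.90528845 149.97031154] tip [160.56925714 143.79280406]
80 92 (120, 120, 3)
row [-24.75, 24.02, -2.68] [0.0, -0.002, 1.379] rows>= 12
```

View pics/v4.png

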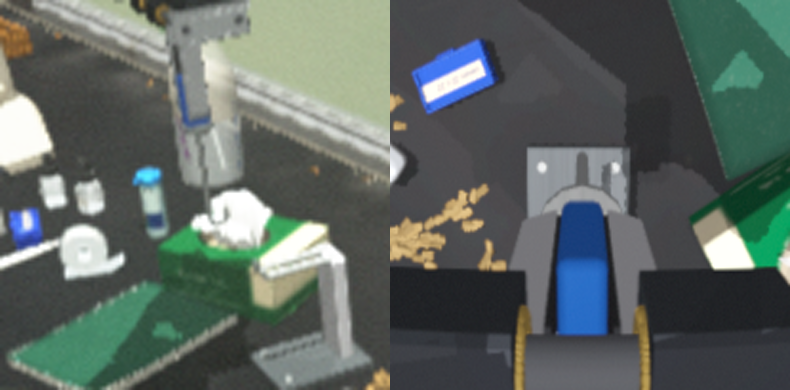

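The hook is held upright and square in the jaws, 13.7 mm wide. Next I hover beside the near-right bail and look down the bores.

```bash
python3 -c "
from h import *
go(.581,.009,.335,0)"
```

```text
row [-29.74, 25.09, -2.69] [0.0, -0.002, 1.379] rows>= 12
```

play_rows:
  steps:
    - [[-2,1.7,-2.7,0,0,0.1,0],[-4,3.4,-2.7,0,0,0.2,0],[-6,5,-2.7,0,0,0.3,0],[-8.5,7,-2.7,0,0,0.41,0],[-11,9,-2.7,0,0,0.52,0],[-13.5,11.2,-2.7,0,0,0.63,0],[-16,13.4,-2.7,0,0,0.74,0],[-18.5,15.6,-2.7,0,0,0.85,0],[-21,17.7,-2.7,0,0,0.96,0],[-23.5,19.8,-2.7,0,0,1.07,0],[-26,22,-2.7,0,0,1.18,0],[-28,23.6,-2.7,0,0,1.28,0],[-29.3,24.7,-2.7,0,0,1.35,0],[-29.7,25.1,-2.7,0,0,1.379,0],[-29.7,25.1,-2.7,0,0,1.379,0],[-29.7,25.1,-2.7,0,0,1.379,0],[-29.7,25.1,-2.7,0,0,1.379,0]]

```text
time_s: 5.27
ee_pos: [0.5807, 0.0105, 0.3348]
eef_rot: [-3.141, -0.001, 0.003]
force: [-0.1, -0.6, 0.2]
grip_width: 0.0138
```

```bash
python3 - <<'E'
from h import *
t=cam("top");w=cam("wrist","w5");w["fish"]=1
o=ctrl.get_obs();p=o["ee_pos"];print(np.round(p,4),np.round(o["eef_rot"],3),np.round(o["qpos"],2))
for n,b in {"FR":(.67,-.003),"NL":(.564,.071),"NR":(.581,-.018)}.items(): print(n,"wrist px",proj(w,[*b,.0875]))
for m,st,ce in blobs(w["frame"],(3,120,120),(20,255,255),10): print(st,np.round(ce,1),np.round(plane(w,*ce,.0875),3))
cv2.imwrite("pics/w5c.png",cv2.resize(w["frame"][60:320,100:420],(738,600),interpolation=2))
E
```

```text
[0.5808 0.0104 0.3352] [-3.141e+00 -2.000e-03  2.000e-03] [-0.05  0.31  1.21  0.    1.62 -0.05]
FR wrist px [310.90255298 182.23488358]
NL wrist px [239.05167014 130.90371257]
NR wrist px [250.74587962 191.89270829]
[   0    0   63  119 5518] [28.6 49.6] [0.188 0.239 0.088]
[293   0  29  17  83] [307.3   6.1] [0.664 0.264 0.088]
[213  25   5   6  22] [215.4  27.3] [0.529 0.226 0.088]
[197  27  20  15 107] [207.7  35. ] [0.518 0.214 0.088]
[171  30   7   9  23] [172.9  33.7] [0.466 0.22  0.088]
[211  33  19  39 227] [221.5  55.1] [0.538 0.182 0.088]
[185  34   5   6  10] [186.8  35.9] [0.487 0.215 0.088]
[175  40   5   5  11] [176.5  41.7] [0.472 0.207 0.088]
[170  42  11  16  39] [175.4  48.6] [0.47  0.196 0.088]
[177  54  24  27 170] [190.7  67.3] [0.494 0.166 0.088]
[125  66   4   4  11] [127.   67.5] [0.394 0.174 0.088]
[178  73  10   8  36] [183.2  76.1] [0.483 0.153 0.088]
[123  76  15  11  60] [130.2  81. ] [0.4   0.152 0.088]
[179  81  17   9  76] [186.1  85.2] [0.488 0.139 0.088]
[128  86  15  21 104] [135.7  94.4] [0.409 0.13  0.088]
[177  93   9  13  45] [180.8  99.9] [0.48
[... 961 characters left out ...]
.088]
[155 159   6   8  28] [157.7 162.2] [0.442 0.027 0.088]
[193 158   9   9  31] [197.5 162.2] [0.503 0.026 0.088]
[190 164   4   8  15] [191.4 166.8] [0.494 0.019 0.088]
[125 170   5   9  21] [127.1 174.3] [0.391 0.009 0.088]
[189 173  12  13  80] [194.7 178.2] [0.498 0.003 0.088]
[297 176  29   8  82] [311.2 179.6] [0.67  0.001 0.088]
[235 186  35   6 100] [252.5 189.4] [ 0.584 -0.014  0.087]
[ 354  200   29   67 1079] [368.5 229.2] [ 0.771 -0.079  0.088]
[ 48 213  27  52 579] [ 61.7 245. ] [ 0.239 -0.117  0.088]
[349 224   4  14  44] [350.5 231.2] [ 0.74  -0.081  0.088]
[  0 240   8   6  18] [  2.2 241.9] [ 0.067 -0.124  0.088]
[ 59 289  30  34 613] [ 73.1 305.2] [ 0.231 -0.248  0.087]
```

View pics/w5c.png

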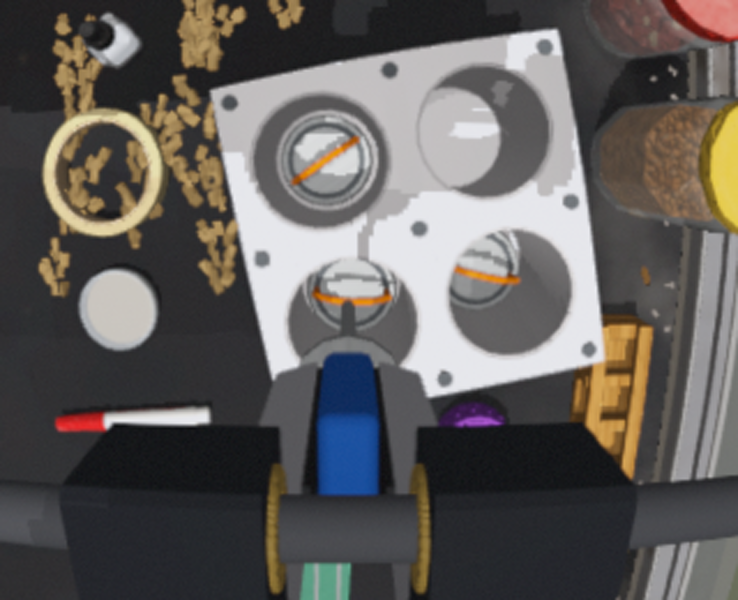

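The wrist and top views agree within 4 mm: NR bail at (0.5825,-0.016), FR (0.670,-0.001), NL (0.5645,0.072). Lowering beside the NR bail.

play_rows:
  steps:
    - [[0.15,-0.15,2,0,0,0,0],[0.15,-0.15,5,0,0,0,0],[0.15,-0.15,8,0,0,0,0],[0.15,-0.15,10,0,0,0,0],[0.15,-0.15,12,0,0,0,0],[0.15,-0.15,13.5,0,0,0,0],[0.15,-0.15,14.8,0,0,0,0],[0.15,-0.15,15.5,0,0,0,0],[0.15,-0.15,15.8,0,0,0,0],[0.15,-0.15,15.8,0,0,0,0],[0.15,-0.15,15.8,0,0,0,0]]

```text
time_s: 6.28
ee_pos: [0.5828, 0.0123, 0.178]
eef_rot: [-3.141, -0.003, 0.003]
force: [0.2, 0.6, -1.1]
grip_width: 0.014
```

play_rows:
  steps:
    - [[0,0.4,0.1,0,0,0,0],[0,0.8,0.1,0,0,0,0],[0,1.2,0.1,0,0,0,0],[0,1.6,0.1,0,0,0,0],[0,1.95,0.1,0,0,0,0],[0,1.95,0.1,0,0,0,0],[0,1.95,-0.3,0,0,0,0],[0,1.95,-0.8,0,0,0,0],[0,1.95,-1.3,0,0,0,0],[0,1.95,-1.8,0,0,0,0],[0,1.95,-2.4,0,0,0,0],[0,1.95,-3,0,0,0,0],[0,1.95,-3.5,0,0,0,0],[0,1.95,-4,0,0,0,0],[0,1.95,-4,0,0,0,0],[0,1.95,-4,0,0,0,0]]

```text
time_s: 7.62
ee_pos: [0.5828, -0.0073, 0.2182]
eef_rot: [-3.141, -0.003, 0.003]
force: [0.1, -0.0, -2.5]
grip_width: 0.0141
```

```bash
python3 - <<'E'
from h import *
w=cam("wrist","w6");w["fish"]=1;t=cam("top")
o=ctrl.get_obs();print(np.round(o["force"],2),np.round(o["moment"],3),o["ee_pos"])
cv2.imwrite("pics/w6c.png",np.hstack([cv2.resize(w["frame"][100:260,170:330],(400,400),interpolation=2),cv2.resize(t["frame"][100:210,190:300],(400,400),interpolation=2)]))
E
```

```text
[ 0.65  0.09 -2.6 ] [-0.076  0.022  0.027] [ 0.58256856 -0.00724889  0.21767328]
```

View pics/w6c.png

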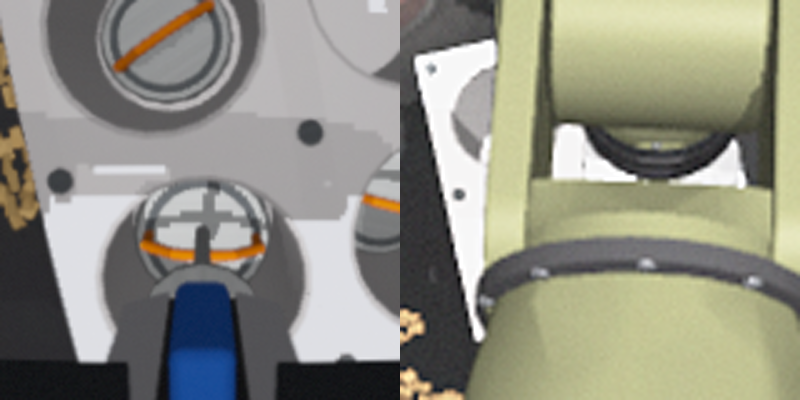

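Wrist force is now -2.6 N, and the view shows the bail in the J with the basket closer to the camera. It's hooked, so I'm lifting it clear of the rim.

play_rows:
  steps:
    - [[0,0,-0.3,0,0,0,0],[0,0,-0.9,0,0,0,0],[0,0,-1.8,0,0,0,0],[0,0,-3,0,0,0,0],[0,0,-4.3,0,0,0,0],[0,0,-5.6,0,0,0,0],[0,0,-7,0,0,0,0],[0,0,-8.4,0,0,0,0],[0,0,-9.8,0,0,0,0],[0,0,-11,0,0,0,0],[0,0,-12,0,0,0,0],[0,0,-12.8,0,0,0,0],[0,0,-13.3,0,0,0,0],[0,0,-13.5,0,0,0,0],[0,0,-13.5,0,0,0,0],[0,0,-13.5,0,0,0,0]]

```text
time_s: 9.05
ee_pos: [0.5822, -0.0074, 0.3521]
eef_rot: [-3.141, -0.001, 0.003]
force: [0.2, -0.5, -1.5]
grip_width: 0.0137
```

```bash
python3 - <<'E'
from h import *
o=ctrl.get_obs();print(np.round(o["force"],2),o["ee_pos"],np.round(o["qpos"],2))
go(.516,-.3395,.35,0)
E
```

```text
[ 0.23 -0.48 -1.5 ] [ 0.5822146  -0.00738355  0.35211046] [-0.08  0.31  1.17  0.    1.66 -0.08]
row [-6.71, 33.19, 0.17] [-0.001, -0.001, 0.003] rows>= 9
```

play_rows:
  steps:
    - [[0,0.2,0,0,0,0,0],[-0.1,0.7,0,0,0,0,0],[-0.3,1.6,0,0,0,0,0],[-0.6,2.9,0,0,0,0,0],[-0.9,4.6,0,0,0,0,0],[-1.3,6.6,0,0,0,0,0],[-1.75,8.8,0,0,0,0,0],[-2.2,11,0,0,0,0,0],[-2.65,13.2,0,0,0,0,0],[-3.1,15.4,0,0,0,0,0],[-3.55,17.6,0,0,0,0,0],[-4,19.8,0,0,0,0,0],[-4.45,22,0,0,0,0,0],[-4.9,24.2,0,0,0,0,0],[-5.35,26.4,0,0,0,0,0],[-5.75,28.5,0,0,0,0,0],[-6.1,30.3,0,0,0,0,0],[-6.4,31.7,0,0,0,0,0],[-6.6,32.6,0,0,0,0,0],[-6.7,33.1,0,0,0,0,0]]

```text
time_s: 10.72
ee_pos: [0.5154, -0.3399, 0.3516]
eef_rot: [-3.141, -0.001, 0.001]
force: [-0.8, 0.3, -2.7]
grip_width: 0.0138
```

play_rows:
  steps:
    - [[0,0,0.3,0,0,0,0],[0,0,1,0,0,0,0],[0,0,2,0,0,0,0],[0,0,3.2,0,0,0,0],[0,0,4.5,0,0,0,0],[0,0,5.8,0,0,0,0],[0,0,7,0,0,0,0],[0,0,8.2,0,0,0,0],[0,0,9.2,0,0,0,0],[0,0,10,0,0,0,0],[0,0,10.5,0,0,0,0],[0,0,10.5,0,0,0,0],[0,0,10.5,0,0,0,0],[0,0,10.5,0,0,0,0]]

```text
time_s: 11.88
ee_pos: [0.5157, -0.3399, 0.2472]
eef_rot: [-3.141, -0.002, 0.001]
force: [-0.4, -0.9, -2.4]
grip_width: 0.0139
```

```bash
python3 - <<'E'
from h import *
o=ctrl.get_obs();p=o["ee_pos"];print(np.round(o["force"],2),p)
s=cam("scene","s7");t=cam("top","t7")
f=p+[0,-.0085,-.0134-.099-.063]; print("foot pred",f,"scene px",proj(s,f),"top",proj(t,f))
u,v=proj(s,f).astype(int)
cv2.imwrite("pics/v7.png",np.hstack([cv2.resize(s["frame"][v-90:v+70,u-80:u+80],(400,400),interpolation=2),cv2.resize(t["frame"][100:300,280:480],(400,400),interpolation=2)]))
E
```

```text
[-0.45 -0.86 -2.41] [ 0.51572051 -0.33991854  0.24722109]
foot pred [ 0.51572051 -0.34841854  0.07182109] scene px [355.51160456 261.81878504] top [396.18946585 188.15359808]
```

View pics/v7.png

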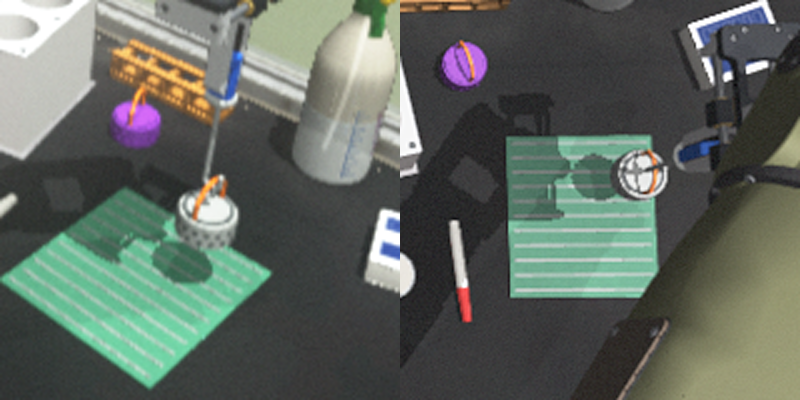

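The picture shows the basket hanging level on the hook over the mat's far-right part. Lowering it slowly, then unhooking.

play_rows:
  steps:
    - [[0,0,0.6,0,0,0,0],[0,0,1.7,0,0,0,0],[0,0,3,0,0,0,0],[0,0,4.3,0,0,0,0],[0,0,5.3,0,0,0,0],[0,0,6,0,0,0,0],[0,0,6.4,0,0,0,0],[0,0,6.7,0,0,0,0],[0,0,7,0,0,0,0],[0,0,7.3,0,0,0,0],[0,0,7.7,0,0,0,0],[0,0,8.1,0,0,0,0],[0,0,8.5,0,0,0,0],[0,0,8.75,0,0,0,0],[0,0,8.75,0,0,0,0],[0,0,8.75,0,0,0,0]]

```text
time_s: 13.32
ee_pos: [0.5158, -0.3399, 0.1596]
eef_rot: [-3.141, -0.002, 0.001]
force: [0.8, 0.8, -1.2]
grip_width: 0.0139
```

play_rows:
  steps:
    - [[0,-0.4,0,0,0,0,0],[0,-0.8,0,0,0,0,0],[0,-1.2,0,0,0,0,0],[0,-1.6,0,0,0,0,0],[0,-2,0,0,0,0,0],[0,-2,0,0,0,0,0],[0,-2,-0.5,0,0,0,0],[0,-2,-1.5,0,0,0,0],[0,-2,-3,0,0,0,0],[0,-2,-5,0,0,0,0],[0,-2,-8,0,0,0,0],[0,-2,-12,0,0,0,0],[0,-2,-15,0,0,0,0],[0,-2,-17,0,0,0,0],[0,-2,-18,0,0,0,0],[0,-2,-18,0,0,0,0]]

```text
time_s: 14.65
ee_pos: [0.5157, -0.3203, 0.3422]
eef_rot: [3.14, -0.005, 0.001]
force: [-0.2, -0.1, -0.4]
grip_width: 0.0133
```

```bash
python3 - <<'E'
from h import *
o=ctrl.get_obs();p=o["ee_pos"];print(np.round(o["force"],2),p)
s=cam("scene","s8")
for m,st,ce in blobs(s["frame"],(3,120,120),(20,255,255),10):
    if 300<ce[0]<420 and ce[1]>210: print(st,ce,np.round(plane(s,*ce,.055),3))
print("expected bail px",proj(s,[.5157,-.3484,.06]))
d=np.array([np.cos(np.radians(-102)),np.sin(np.radians(-102))]); print("FR start",np.array([.670,-.001])-.028*d,"NLstart",np.array([.5645,.072])-.028*np.array([np.cos(np.radians(-56)),np.sin(np.radians(-56))]))
x,y=np.array([.670,-.001])-.028*d; go(x,y,.335,-12)
E
```

```text
[-0.18 -0.09 -0.35] [ 0.51569409 -0.32031434  0.34221995]
[349 261  13  17  51] [355.05882353 266.70588235] [ 0.516 -0.349  0.055]
expected bail px [354.87634879 265.18604987]
FR start [0.67582153 0.02638813] NLstart [0.5488426  0.09521305]
row [16.07, -34.63, 0.53] [-0.0, -0.003, 0.211] rows>= 10
```

Basket 1's bail was measured at (0.516,-0.349), right where predicted, so it's standing and free. On to the far-right bore.

play_rows:
  steps:
    - [[1,-2.2,0,0,0,0.015,0],[2.6,-5.6,0,0,0,0.04,0],[4.4,-9.4,0,0,0,0.06,0],[6.2,-13.2,0,0,0,0.08,0],[8,-17,0,0,0,0.1,0],[9.8,-21,0,0,0,0.13,0],[11.6,-25,0,0,0,0.16,0],[13.4,-28.8,0.5,0,0,0.18,0],[14.8,-31.9,0.5,0,0,0.2,0],[15.7,-33.8,0.5,0,0,0.21,0],[16.1,-34.6,0.5,0,0,0.21,0],[16.1,-34.6,0.5,0,0,0.21,0],[16.1,-34.6,0.5,0,0,0.21,0],[16.1,-34.6,0.5,0,0,0.21,0]]

```text
time_s: 15.87
ee_pos: [0.6757, 0.0245, 0.335]
eef_rot: [-3.141, -0.002, -0.21]
force: [-0.1, 0.4, -1.1]
grip_width: 0.0139
```

```bash
python3 - <<'E'
from h import *
w=cam("wrist","w9");w["fish"]=1
o=ctrl.get_obs();print(np.round(o["force"],2),np.round(o["ee_pos"],4),np.round(o["eef_rot"],3),np.round(o["qpos"],2))
for n,b in {"FR":(.67,-.001),"NL":(.5645,.072)}.items():
    q=proj(w,[*b,.0875]);print(n,q)
    for m,st,ce in blobs(w["frame"],(3,110,100),(22,255,255),10):
        if np.hypot(*(ce-q))<20:
            r=cv2.fitLine(np.argwhere(m)[:,::-1].astype(np.float32),cv2.DIST_L2,0,.01,.01).ravel()
            P=plane(w,*(r[2:]+8*r[:2]),.085)-plane(w,*(r[2:]-8*r[:2]),.085)
            print(st,np.round(ce,1),np.round(plane(w,*ce,.0875),4),"yaw",np.degrees(np.arctan2(P[1],P[0])))
go(.6758,.0264,.177,-12)
E
```

```text
[-0.19 -0.08 -1.09] [0.6757 0.0244 0.3353] [-3.141e+00 -2.000e-03 -2.100e-01] [-0.02  0.56  0.86 -0.    1.72  0.19]
FR [250.45671131 190.0880234 ]
[231 184  35   8 113] [247.8 188.5] [0.6667 0.0022 0.0875] yaw -11.802658892824894
NL [170.09480416 157.38041983]
[163 146  18  23  85] [170.3 157.5] [0.5648 0.0718 0.0875] yaw 36.7794272215978
row [-0.07, -0.19, 15.83] [-0.0, -0.002, -0.001] rows>= 4
```

play_rows:
  steps:
    - [[-0.2,-0.2,2,0,0,0,0],[-0.2,-0.25,5,0,0,0,0],[-0.2,-0.25,8,0,0,0,0],[-0.2,-0.25,10,0,0,0,0],[-0.2,-0.25,12,0,0,0,0],[-0.2,-0.25,13.5,0,0,0,0],[-0.2,-0.25,14.8,0,0,0,0],[-0.2,-0.25,15.5,0,0,0,0],[-0.2,-0.25,15.85,0,0,0,0],[-0.2,-0.25,15.85,0,0,0,0],[-0.2,-0.25,15.85,0,0,0,0]]

```text
time_s: 16.83
ee_pos: [0.6749, 0.0269, 0.1778]
eef_rot: [-3.141, -0.004, -0.211]
force: [0.3, -0.3, -0.7]
grip_width: 0.0139
```

play_rows:
  steps:
    - [[0,0.4,0.1,0,0,0,0],[0,0.8,0.1,0,0,0,0],[0,1.2,0.1,0,0,0,0],[0,1.6,0.1,0,0,0,0],[0,1.95,0.1,0,0,0,0],[0,1.95,0.1,0,0,0,0],[0,1.95,-0.3,0,0,0,0],[0,1.95,-0.8,0,0,0,0],[0,1.95,-1.3,0,0,0,0],[0,1.95,-1.8,0,0,0,0],[0,1.95,-2.4,0,0,0,0],[0,1.95,-3,0,0,0,0],[0,1.95,-3.5,0,0,0,0],[0,1.95,-4,0,0,0,0],[0,1.95,-4,0,0,0,0],[0,1.95,-4,0,0,0,0]]

```text
time_s: 18.17
ee_pos: [0.6707, 0.0078, 0.2179]
eef_rot: [-3.141, -0.004, -0.211]
force: [0.5, 0.2, -3.3]
grip_width: 0.0135
```

```bash
python3 - <<'E'
from h import *
w=cam("wrist","w10");w["fish"]=1
o=ctrl.get_obs();p=o["ee_pos"];print(np.round(o["force"],2),np.round(p,4))
x=R.from_euler("xyz",o["eef_rot"]).as_matrix()[:,1]; b=p+.0085*x+[0,0,-.0134-.099]
e=R.from_euler("xyz",o["eef_rot"]).as_matrix()[:,0]
print("if hooked: bail",proj(w,b),"legs",proj(w,b+.02*e-[0,0,.02]),proj(w,b-.02*e-[0,0,.02]))
b[2]=.085; print("if left: bail",proj(w,b),proj(w,b+.02*e-[0,0,.02]),proj(w,b-.02*e-[0,0,.02]))
for m,st,ce in blobs(w["frame"],(3,110,100),(22,255,255),10):
    if abs(ce[0]-250)<40 and 170<ce[1]<240: print(st,ce)
E
```

```text
[ 0.93  0.64 -2.93] [0.6706 0.0078 0.2175]
if hooked: bail [250.73322526 201.24882327] legs [269.1631516  196.66991308] [232.11794568 196.63581348]
if left: bail [250.64220818 196.64009847] [268.020998   192.59261826] [233.09986943 192.55977652]
[224 195  24  10 110] [235.39090909 200.27272727]
[254 194  21  10  92] [264.22826087 199.92391304]
```

Force -2.9 N and a wider bail span (224–275 px) both indicate the basket is hooked. Lifting.

play_rows:
  steps:
    - [[0,0,-0.3,0,0,0,0],[0,0,-0.9,0,0,0,0],[0,0,-1.8,0,0,0,0],[0,0,-3,0,0,0,0],[0,0,-4.3,0,0,0,0],[0,0,-5.6,0,0,0,0],[0,0,-7,0,0,0,0],[0,0,-8.4,0,0,0,0],[0,0,-9.8,0,0,0,0],[0,0,-11,0,0,0,0],[0,0,-12,0,0,0,0],[0,0,-12.8,0,0,0,0],[0,0,-13.3,0,0,0,0],[0,0,-13.5,0,0,0,0],[0,0,-13.5,0,0,0,0],[0,0,-13.5,0,0,0,0]]

```text
time_s: 19.55
ee_pos: [0.6701, 0.0078, 0.3519]
eef_rot: [-3.141, -0.002, -0.211]
force: [0.1, 0.7, -2.2]
grip_width: 0.0137
```

```bash
python3 - <<'E'
from h import *
o=ctrl.get_obs();print(np.round(o["force"],2),o["ee_pos"],np.round(o["qpos"],2))
go(.424,-.3395,.35,0)
s=cam("scene")
for m,st,ce in blobs(s["frame"],(3,120,120),(20,255,255),10):
    if 300<ce[0]<420 and ce[1]>210: print(st,ce,np.round(plane(s,*ce,.055),3))
E
```

```text
[ 0.13  0.65 -2.16] [0.6701161  0.00782351 0.35188224] [-0.04  0.55  0.84 -0.    1.75  0.17]
row [-16.8, 39.11, 0.14] [-0.0, -0.002, -0.211] rows>= 11
[355 261   7   8  26] [358.69230769 263.53846154] [ 0.533 -0.35   0.055]
[349 269   4   9  13] [350.15384615 272.30769231] [ 0.489 -0.352  0.055]
```

play_rows:
  steps:
    - [[-0.2,0.4,0,0,0,0,0],[-0.5,1.2,0,0,0,-0.01,0],[-1.1,2.5,0,0,0,-0.015,0],[-1.8,4.3,0,0,0,-0.02,0],[-2.8,6.5,0,0,0,-0.03,0],[-3.8,8.8,0,0,0,-0.05,0],[-4.9,11.3,0,0,0,-0.06,0],[-6,14.1,0,0,0,-0.08,0],[-7.2,16.8,0,0,0,-0.09,0],[-8.4,19.6,0,0,0,-0.105,0],[-9.6,22.3,0,0,0,-0.12,0],[-10.8,25,0,0,0,-0.135,0],[-11.9,27.8,0,0,0,-0.15,0],[-13,30.3,0,0,0,-0.165,0],[-14,32.7,0,0,0,-0.175,0],[-15,34.8,0,0,0,-0.19,0],[-15.7,36.6,0,0,0,-0.2,0],[-16.3,37.9,0,0,0,-0.205,0],[-16.6,38.7,0,0,0,-0.21,0],[-16.8,39.1,0,0,0,-0.211,0]]

```text
time_s: 21.27
ee_pos: [0.423, -0.3402, 0.3513]
eef_rot: [3.141, -0.002, -0.001]
force: [-0.1, -0.4, -2.6]
grip_width: 0.0137
```

play_rows:
  steps:
    - [[0,0,0.3,0,0,0,0],[0,0,1,0,0,0,0],[0,0,2,0,0,0,0],[0,0,3.2,0,0,0,0],[0,0,4.5,0,0,0,0],[0,0,5.8,0,0,0,0],[0,0,7,0,0,0,0],[0,0,8.2,0,0,0,0],[0,0,9.2,0,0,0,0],[0,0,10,0,0,0,0],[0,0,10.5,0,0,0,0],[0,0,10.5,0,0,0,0],[0,0,10.5,0,0,0,0],[0,0,10.5,0,0,0,0]]

```text
time_s: 22.43
ee_pos: [0.4234, -0.3403, 0.2469]
eef_rot: [3.141, -0.003, -0.0]
force: [0.3, 0.8, -2.0]
grip_width: 0.0137
```

```bash
python3 - <<'E'
from h import *
o=ctrl.get_obs();p=o["ee_pos"];print(np.round(o["force"],2),p)
s=cam("scene","s11");t=cam("top","t11")
b=p+[0,-.0085,-.0134-.101]; print("bail pred px",proj(s,b),"b1",proj(s,[.516,-.348,.06]))
for m,st,ce in blobs(s["frame"],(3,120,120),(20,255,255),10):
    if 280<ce[0]<420 and ce[1]>210: print(st,ce)
u,v=proj(s,[.47,-.30,.04]).astype(int)
cv2.imwrite("pics/v11.png",np.hstack([cv2.resize(s["frame"][v-90:v+70,u-80:u+80],(400,400),interpolation=2),cv2.resize(t["frame"][100:300,280:480],(400,400),interpolation=2)]))
E
```

```text
[ 0.26  0.82 -1.96] [ 0.42340211 -0.34034092  0.24685312]
bail pred px [337.82914725 261.8078001 ] b1 [354.80892898 265.05548141]
[351 198  19  23 260] [359.51153846 210.12307692]
[327 205   7  15  36] [329.80555556 210.13888889]
[331 260  10  18  38] [334.26315789 268.        ]
[350 261  12  13  46] [355.84782609 265.56521739]
```

View pics/v11.png

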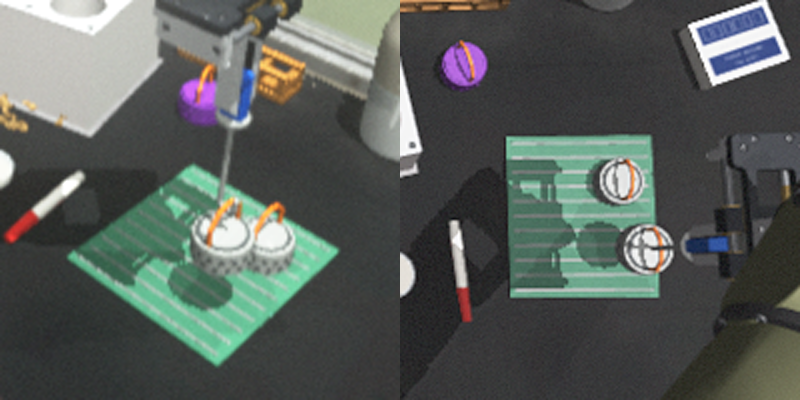

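The second basket hangs over the mat with basket 1 standing beside it. Lowering and unhooking.

play_rows:
  steps:
    - [[0,0,0.6,0,0,0,0],[0,0,1.7,0,0,0,0],[0,0,3,0,0,0,0],[0,0,4.3,0,0,0,0],[0,0,5.3,0,0,0,0],[0,0,6,0,0,0,0],[0,0,6.4,0,0,0,0],[0,0,6.7,0,0,0,0],[0,0,7,0,0,0,0],[0,0,7.3,0,0,0,0],[0,0,7.7,0,0,0,0],[0,0,8.1,0,0,0,0],[0,0,8.5,0,0,0,0],[0,0,8.75,0,0,0,0],[0,0,8.75,0,0,0,0],[0,0,8.75,0,0,0,0]]

```text
time_s: 23.87
ee_pos: [0.4236, -0.3405, 0.1593]
eef_rot: [3.141, -0.003, -0.001]
force: [0.3, 0.3, -0.7]
grip_width: 0.0137
```

play_rows:
  steps:
    - [[0,-0.4,0,0,0,0,0],[0,-0.8,0,0,0,0,0],[0,-1.2,0,0,0,0,0],[0,-1.6,0,0,0,0,0],[0,-2,0,0,0,0,0],[0,-2,0,0,0,0,0],[0,-2,-0.5,0,0,0,0],[0,-2,-1.5,0,0,0,0],[0,-2,-3,0,0,0,0],[0,-2,-5,0,0,0,0],[0,-2,-8,0,0,0,0],[0,-2,-12,0,0,0,0],[0,-2,-15,0,0,0,0],[0,-2,-17,0,0,0,0],[0,-2,-18,0,0,0,0],[0,-2,-18,0,0,0,0]]

```text
time_s: 25.2
ee_pos: [0.4234, -0.3206, 0.3417]
eef_rot: [3.138, -0.005, -0.001]
force: [0.4, -0.8, -1.0]
grip_width: 0.0138
```

```bash
python3 - <<'E'
from h import *
o=ctrl.get_obs();p=o["ee_pos"];print(np.round(o["force"],2),p)
s=cam("scene","s12")
for m,st,ce in blobs(s["frame"],(3,120,120),(20,255,255),10):
    if 300<ce[0]<420 and ce[1]>230: print(st,ce,np.round(plane(s,*ce,.055),3))
print("expected",proj(s,[.4234,-.3488,.06]))
a=np.radians(-55);x,y=np.array([.5645,.072])-.028*np.array([np.cos(a),np.sin(a)]);print(x,y); go(x,y,.335,35)
E
```

```text
[ 0.45 -0.81 -0.97] [ 0.42335725 -0.32062997  0.34168602]
[348 261  14  18  51] [354.96078431 267.        ] [ 0.515 -0.35   0.055]
[328 279  14  18  51] [334.82352941 285.2745098 ] [ 0.424 -0.35   0.055]
expected [334.4708629  283.58523631]
0.5484398597821707 0.09493625724009176
row [12.5, -41.55, 0.43] [0.002, -0.003, -0.612] rows>= 11
```

Both baskets stand where predicted. Now the near-left bore.

play_rows:
  steps:
    - [[0.3,-1,0,0,0,-0.02,0],[0.9,-3,0,0,0,-0.04,0],[1.8,-6,0,0,0,-0.08,0],[2.8,-9.3,0,0,0,-0.13,0],[3.8,-12.6,0,0,0,-0.18,0],[4.8,-16,0,0,0,-0.23,0],[5.8,-19.4,0,0,0,-0.28,0],[6.8,-22.8,0,0,0,-0.33,0],[7.8,-26.2,0,0,0,-0.38,0],[8.8,-29.6,0.4,0,0,-0.43,0],[9.9,-33,0.4,0,0,-0.48,0],[10.9,-36.4,0.4,0,0,-0.53,0],[11.8,-39.3,0.4,0,0,-0.58,0],[12.3,-41,0.4,0,0,-0.61,0],[12.5,-41.55,0.4,0,0,-0.61,0],[12.5,-41.55,0.4,0,0,-0.61,0],[12.5,-41.55,0.4,0,0,-0.61,0],[12.5,-41.55,0.4,0,0,-0.61,0]]

```text
time_s: 26.75
ee_pos: [0.5481, 0.094, 0.335]
eef_rot: [3.139, -0.001, 0.608]
force: [-0.2, -0.4, -0.2]
grip_width: 0.0134
```

```bash
python3 - <<'E'
from h import *
w=cam("wrist","w13");w["fish"]=1
o=ctrl.get_obs();print(np.round(o["force"],2),np.round(o["ee_pos"],4),np.round(o["eef_rot"],3))
q=proj(w,[.5645,.072,.0875]);print(q)
for m,st,ce in blobs(w["frame"],(3,110,100),(22,255,255),10):
    if np.hypot(*(ce-q))<20:
            r=cv2.fitLine(np.argwhere(m)[:,::-1].astype(np.float32),cv2.DIST_L2,0,.01,.01).ravel()
            P=plane(w,*(r[2:]+8*r[:2]),.085)-plane(w,*(r[2:]-8*r[:2]),.085)
            print(st,np.round(ce,1),np.round(plane(w,*ce,.0875),4),"yaw",np.degrees(np.arctan2(P[1],P[0])))
go(.5484,.0950,.177,35)
E
```

```text
[ 0.47 -0.05 -0.97] [0.5482 0.094  0.3353] [ 3.138e+00 -2.000e-03  6.080e-01]
[250.70679009 190.60842355]
[235 185  34   7 101] [251.2 189.1] [0.5638 0.0743 0.0875] yaw 34.256277396888926
row [0.05, -0.12, 15.83] [0.003, -0.002, -0.003] rows>= 4
```

play_rows:
  steps:
    - [[0.05,-0.15,2,0,0,0,0],[0.05,-0.15,5,0,0,0,0],[0.05,-0.15,8,0,0,0,0],[0.05,-0.15,10,0,0,0,0],[0.05,-0.15,12,0,0,0,0],[0.05,-0.15,13.5,0,0,0,0],[0.05,-0.15,14.8,0,0,0,0],[0.05,-0.15,15.5,0,0,0,0],[0.05,-0.15,15.85,0,0,0,0],[0.05,-0.15,15.85,0,0,0,0],[0.05,-0.15,15.85,0,0,0,0]]

```text
time_s: 27.72
ee_pos: [0.5485, 0.095, 0.1775]
eef_rot: [3.138, -0.003, 0.607]
force: [0.7, 0.2, -1.9]
grip_width: 0.0137
```

play_rows:
  steps:
    - [[0,0.4,0.1,0,0,0,0],[0,0.8,0.1,0,0,0,0],[0,1.2,0.1,0,0,0,0],[0,1.6,0.1,0,0,0,0],[0,1.95,0.1,0,0,0,0],[0,1.95,0.1,0,0,0,0],[0,1.95,-0.3,0,0,0,0],[0,1.95,-0.8,0,0,0,0],[0,1.95,-1.3,0,0,0,0],[0,1.95,-1.8,0,0,0,0],[0,1.95,-2.4,0,0,0,0],[0,1.95,-3,0,0,0,0],[0,1.95,-3.5,0,0,0,0],[0,1.95,-4,0,0,0,0],[0,1.95,-4,0,0,0,0],[0,1.95,-4,0,0,0,0]]

```text
time_s: 29.05
ee_pos: [0.5595, 0.079, 0.2177]
eef_rot: [3.138, -0.003, 0.607]
force: [-0.5, -0.3, -3.3]
grip_width: 0.0137
```

play_rows:
  steps:
    - [[0,0,-0.3,0,0,0,0],[0,0,-0.9,0,0,0,0],[0,0,-1.8,0,0,0,0],[0,0,-3,0,0,0,0],[0,0,-4.3,0,0,0,0],[0,0,-5.6,0,0,0,0],[0,0,-7,0,0,0,0],[0,0,-8.4,0,0,0,0],[0,0,-9.8,0,0,0,0],[0,0,-11,0,0,0,0],[0,0,-12,0,0,0,0],[0,0,-12.8,0,0,0,0],[0,0,-13.3,0,0,0,0],[0,0,-13.5,0,0,0,0],[0,0,-13.5,0,0,0,0],[0,0,-13.5,0,0,0,0]]

```text
time_s: 30.38
ee_pos: [0.5588, 0.0792, 0.3522]
eef_rot: [3.138, -0.002, 0.607]
force: [-0.0, 0.5, -3.2]
grip_width: 0.0135
```

```bash
python3 - <<'E'
from h import *
o=ctrl.get_obs();p=o["ee_pos"];print(np.round(o["force"],2),o["ee_pos"])
go(.516,-.2475,.35,0)
s=cam("scene","s14")
x=R.from_euler("xyz",o["eef_rot"]).as_matrix()[:,1]; print("bail if hooked",proj(s,p+.0085*x+[0,0,-.0134-.101]))
for m,st,ce in blobs(s["frame"],(3,120,120),(20,255,255),10):
    if 200<ce[0]<420 and ce[1]>100: print(st,ce,np.round(plane(s,*ce,.055),3))
E
```

```text
[-0.02  0.54 -3.23] [0.55882148 0.07920298 0.35217755]
row [-22.16, 24.39, 0.25] [0.003, -0.003, 0.607] rows>= 8
bail if hooked [253.76191286 147.43722131]
[230 138   3   7  15] [231.13333333 141.33333333] [0.799 0.438 0.055]
[245 138   3   6  14] [245.92857143 140.57142857] [0.848 0.399 0.055]
[263 138  24   8  83] [274.73493976 142.42168675] [0.92  0.302 0.055]
[253 145   4  16  28] [253.89285714 151.57142857] [0.799 0.305 0.055]
[233 161   7   8  28] [235.92857143 164.35714286] [0.676 0.278 0.055]
[320 187  50  34 748] [344.53208556 204.25935829] [ 0.741 -0.165  0.055]
[205 194  11   7  45] [210.02222222 197.26666667] [0.462 0.175 0.055]
[217 195  11   7  31] [222.         198.06451613] [0.487 0.143 0.055]
[201 201   5   7  16] [202.8125 203.9375] [0.421 0.161 0.055]
[207 204  15   9  75] [213.49333333 208.25333333] [0.429 0.118 0.055]
[217 214  11   4  22] [222.04545455 215.22727273] [0.423 0.071 0.055]
[233 216   7  11  30] [236.5 222.1] [0.43  0.014 0.055]
[218 226   7   3  13] [220.69230769 227.23076923] [0.38  0.028 0.055]
[212 230   4   4  13] [213.53846154 231.84615385] [0.351 0.027 0.055]
[217 245  10   9  42] [221.21428571 248.57142857] [ 0.317 -0.045  0.055]
[349 261  13  17  47] [355.31914894 266.4893617 ] [ 0.517 -0.349  0.055]
[336 279   6   7  19] [339.05263158 281.36842105] [ 0.442 -0.35   0.055]
[328 285   6  12  19] [330.21052632 290.42105263] [ 0.401 -0.352  0.055]
```

The third basket is hooked (bail seen at (254,151), predicted (254,147)), and the other two are undisturbed. Carrying it to the third slot.

play_rows:
  steps:
    - [[-0.2,0.25,0,0,0,0.006,0],[-0.7,0.75,0,0,0,0.02,0],[-1.4,1.6,0,0,0,0.04,0],[-2.4,2.7,0,0,0,0.065,0],[-3.7,4,0,0,0,0.1,0],[-5,5.5,0,0,0,0.135,0],[-6.4,7.1,0,0,0,0.175,0],[-8,8.8,0,0,0,0.22,0],[-9.5,10.5,0,0,0,0.26,0],[-11.1,12.2,0,0,0,0.3,0],[-12.6,13.9,0,0,0,0.345,0],[-14.2,15.6,0,0,0,0.39,0],[-15.7,17.3,0,0,0,0.43,0],[-17.2,18.9,0,0,0,0.47,0],[-18.5,20.4,0,0,0,0.505,0],[-19.7,21.7,0,0,0,0.54,0],[-20.7,22.8,0,0,0,0.57,0],[-21.5,23.7,0,0,0,0.59,0],[-22,24.2,0,0,0,0.6,0],[-22.2,24.4,0,0,0,0.607,0]]

```text
time_s: 32.1
ee_pos: [0.5153, -0.249, 0.3523]
eef_rot: [3.14, -0.003, -0.002]
force: [0.0, 0.0, -1.5]
grip_width: 0.0139
```

play_rows:
  steps:
    - [[0,0,0.3,0,0,0,0],[0,0,1,0,0,0,0],[0,0,2,0,0,0,0],[0,0,3.2,0,0,0,0],[0,0,4.5,0,0,0,0],[0,0,5.8,0,0,0,0],[0,0,7,0,0,0,0],[0,0,8.2,0,0,0,0],[0,0,9.2,0,0,0,0],[0,0,10,0,0,0,0],[0,0,10.5,0,0,0,0],[0,0,10.5,0,0,0,0],[0,0,10.5,0,0,0,0],[0,0,10.5,0,0,0,0]]

```text
time_s: 33.27
ee_pos: [0.5158, -0.2492, 0.2479]
eef_rot: [3.14, -0.004, -0.002]
force: [0.2, -0.1, -2.4]
grip_width: 0.0139
```

```bash
python3 - <<'E'
from h import *
o=ctrl.get_obs();p=o["ee_pos"];print(np.round(o["force"],2),p)
s=cam("scene","s15")
b=p+[0,-.0085,-.0134-.101]; print("bail pred px",proj(s,b))
for m,st,ce in blobs(s["frame"],(3,120,120),(20,255,255),10):
    if 280<ce[0]<420 and ce[1]>210: print(st,ce)
E
```

```text
[ 0.2  -0.09 -2.43] [ 0.51579173 -0.24922306  0.24792905]
bail pred px [329.4339608  227.97538884]
[323 226   9  16  35] [326.48571429 232.91428571]
[349 261  13  17  49] [355.16326531 266.63265306]
[333 279   9   8  26] [338.07692308 281.73076923]
[328 285   6  12  20] [330.2 290.5]
```

play_rows:
  steps:
    - [[0,0,0.6,0,0,0,0],[0,0,1.7,0,0,0,0],[0,0,3,0,0,0,0],[0,0,4.3,0,0,0,0],[0,0,5.3,0,0,0,0],[0,0,6,0,0,0,0],[0,0,6.4,0,0,0,0],[0,0,6.7,0,0,0,0],[0,0,7,0,0,0,0],[0,0,7.3,0,0,0,0],[0,0,7.7,0,0,0,0],[0,0,8.1,0,0,0,0],[0,0,8.5,0,0,0,0],[0,0,8.8,0,0,0,0],[0,0,8.8,0,0,0,0],[0,0,8.8,0,0,0,0]]

```text
time_s: 34.65
ee_pos: [0.5161, -0.2494, 0.1599]
eef_rot: [3.14, -0.004, -0.002]
force: [-0.3, -0.3, -1.2]
grip_width: 0.0137
```

play_rows:
  steps:
    - [[0,-0.4,0,0,0,0,0],[0,-0.8,0,0,0,0,0],[0,-1.2,0,0,0,0,0],[0,-1.6,0,0,0,0,0],[0,-2,0,0,0,0,0],[0,-2,0,0,0,0,0],[0,-2,-0.5,0,0,0,0],[0,-2,-1.5,0,0,0,0],[0,-2,-3,0,0,0,0],[0,-2,-5,0,0,0,0],[0,-2,-8,0,0,0,0],[0,-2,-12,0,0,0,0],[0,-2,-15,0,0,0,0],[0,-2,-17,0,0,0,0],[0,-2,-18,0,0,0,0],[0,-2,-18,0,0,0,0]]

```text
time_s: 35.98
ee_pos: [0.5157, -0.2293, 0.3423]
eef_rot: [3.138, -0.007, -0.002]
force: [0.0, -0.0, -1.3]
grip_width: 0.0135
```

```bash
python3 - <<'E'
from h import *
o=ctrl.get_obs();p=o["ee_pos"];print(np.round(o["force"],2),p)
s=cam("scene","s16");t=cam("top","t16")
for c,k in((s,"s"),(t,"t")):
  for m,st,ce in blobs(c["frame"],(3,120,120),(20,255,255),10):
    q=plane(c,*ce,.055)
    if .3<q[0]<.62 and -.45<q[1]<-.18: print(k,st,ce,np.round(q,3))
cv2.imwrite("pics/t16b.png",np.hstack([cv2.resize(s["frame"][180:340,250:410],(400,400),interpolation=2),cv2.resize(t["frame"][80:280,190:440],(500,400),interpolation=2)])[:, :800])
go(.392,.3490,.30,79)
E
```

```text
[ 0.04 -0.03 -1.26] [ 0.51570527 -0.22932571  0.34232715]
s [321 245  12  17  47] [326.63829787 250.65957447] [ 0.516 -0.258  0.055]
s [349 261  13  17  48] [355.20833333 266.64583333] [ 0.517 -0.35   0.055]
s [333 279   9   8  26] [338.26923077 281.65384615] [ 0.44  -0.349  0.055]
s [328 285   6  12  19] [330.21052632 290.42105263] [ 0.401 -0.352  0.055]
t [358 181   3  20  24] [359.58333333 190.54166667] [ 0.514 -0.26   0.055]
row [-12.44, -57.79, 3.76] [0.003, -0.001, -1.381] rows>= 15
```

View pics/t16b.png

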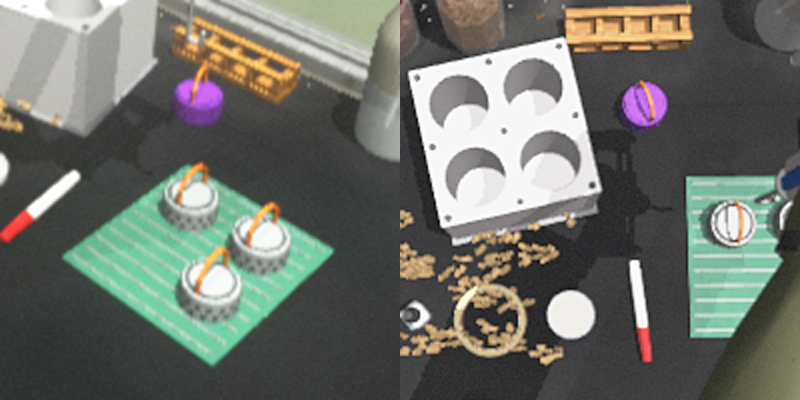

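All three baskets stand upright and free on the mat, at scene crop (190,195), (262,235) and (210,290). All four bores are empty. Taking the hook back to the fork.

play_rows:
  steps:
    - [[-0.2,-0.8,0,0,0,-0.03,0],[-0.6,-2.5,0,0,0,-0.08,0],[-1.2,-5.2,0,0,0,-0.15,0],[-1.9,-8.5,0,0,0,-0.23,0],[-2.7,-12,0,0,0,-0.31,0],[-3.5,-15.5,0,0,0,-0.39,0],[-4.2,-19,0,0,0,-0.47,0],[-5,-22.5,0,0,0,-0.55,0],[-5.7,-26,0,0,0,-0.63,0],[-6.5,-29.5,0,0,0,-0.71,0],[-7.2,-33,0,0,0,-0.79,0],[-8,-36.5,0,0,0,-0.87,0],[-8.7,-40,0,0,0,-0.95,0],[-9.5,-43.5,0.5,0,0,-1.03,0],[-10.2,-47,1,0,0,-1.11,0],[-11,-50.5,2,0,0,-1.19,0],[-11.7,-54,3,0,0,-1.27,0],[-12.2,-56.5,3.8,0,0,-1.34,0],[-12.4,-57.8,3.8,0,0,-1.38,0],[-12.4,-57.8,3.8,0,0,-1.38,0]]

```text
time_s: 37.75
ee_pos: [0.3911, 0.3507, 0.2981]
eef_rot: [3.141, 0.003, 1.384]
force: [-0.3, -0.0, -1.9]
grip_width: 0.0138
```

```bash
python3 -c "
from h import *
o=ctrl.get_obs();print(o['ee_pos'],o['eef_rot'])
go(.3917,.3490,.173,79)
go(.4604,.3356,.173,79)"
```

```text
[0.39107423 0.35067355 0.29807086] [3.14077800e+00 2.96319565e-03 1.38379417e+00]
row [-0.12, 0.08, 12.51] [0.001, 0.003, 0.005] rows>= 3
row [-0.16, 7.08, 12.51] [0.001, 0.003, 0.005] rows>= 4
```

play_rows:
  steps:
    - [[-0.1,0,2.5,0,0,0.005,0],[-0.15,0,5.5,0,0,0.005,0],[-0.15,0,8.5,0,0,0.005,0],[-0.15,0,11,0,0.003,0.005,0],[-0.15,0,12.5,0,0.003,0.005,0],[-0.15,0,12.5,0,0.003,0.005,0],[-0.15,0,12.5,0,0.003,0.005,0]]

```text
time_s: 38.33
ee_pos: [0.3911, 0.3479, 0.1734]
eef_rot: [3.141, 0.001, 1.377]
force: [-0.5, 0.5, -0.4]
grip_width: 0.0138
```

```bash
python3 - <<'E'
from h import *
go(.4604,.3356,.173,79)
w=cam("wrist","w17");w["fish"]=1
print("ends pred",proj(w,[.4328,.3303,.143]),proj(w,[.4367,.3505,.143]))
cv2.imwrite("pics/w17c.png",cv2.resize(w["frame"][140:300,160:340],(675,600),interpolation=2))
E
```

```text
row [0.12, 7.03, 0.05] [0.001, 0.001, -0.002] rows>= 2
ends pred [237.59017564 270.98243766] [263.67630281 270.94225877]
```

View pics/w17c.png

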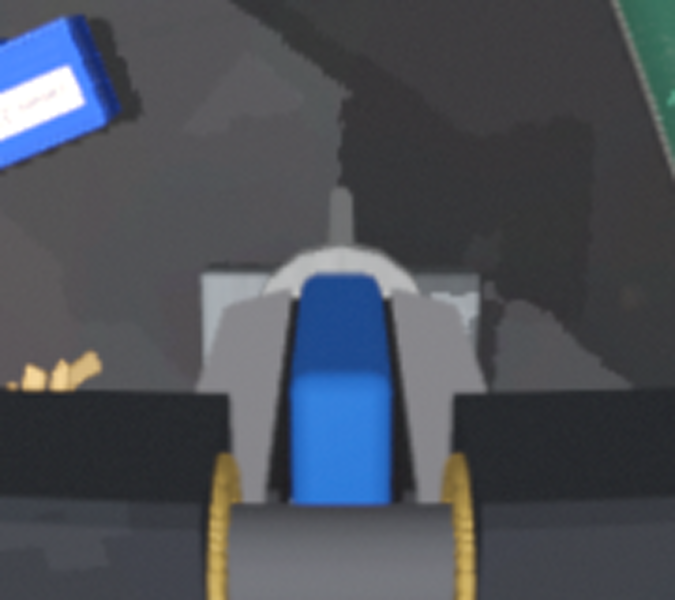

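The hook (x=341) lines up with the stand base (203–480, middle 341). Inserting it at raised height.

play_rows:
  steps:
    - [[0.12,1,0,0,0,0,0],[0.12,2.2,0,0,0,0,0],[0.12,3.4,0,0,0,0,0],[0.12,4.6,0,0,0,0,0],[0.12,5.8,0,0,0,0,0],[0.12,6.7,0,0,0,0,0],[0.12,7.03,0,0,0,0,0],[0.12,7.03,0,0,0,0,0],[0.12,7.03,0,0,0,0,0]]

```text
time_s: 39.13
ee_pos: [0.4605, 0.3361, 0.1743]
eef_rot: [3.14, -0.001, 1.377]
force: [0.2, 0.1, -1.1]
grip_width: 0.0138
```

play_rows:
  steps:
    - [[0,0,0.5,0,0,0,0],[0,0,1,0,0,0,0],[0,0,1.5,0,0,0,0],[0,0,1.9,0,0,0,0],[0,0,2.2,0,0,0,0],[0,0,2.4,0,0,0,0],[0,0,2.5,0,0,0,0],[0,0,2.5,0,0,0,0],[0,0,2.5,0,0,0,0]]

```text
time_s: 39.88
ee_pos: [0.4606, 0.3361, 0.1494]
eef_rot: [3.14, -0.001, 1.377]
force: [0.3, -0.2, -1.1]
grip_width: 0.0141
```

play_rows:
  steps:
    - [[0,0,0.1,0,0,0,0],[0,0,0.15,0,0,0,0],[0,0,0.15,0,0,0,0],[0,0,0.15,0,0,0,0]]

```text
time_s: 40.22
ee_pos: [0.4608, 0.3362, 0.1483]
eef_rot: [3.14, -0.001, 1.377]
force: [-0.5, -0.7, 4.7]
grip_width: 0.0141
```

```bash
python3 - <<'E'
from h import *
w=cam("wrist","w18");s=cam("scene")
cv2.imwrite("pics/w18c.png",np.hstack([cv2.resize(w["frame"][120:300,150:360],(455,390),interpolation=2),cv2.resize(s["frame"][120:210,150:230],(345,390),interpolation=2)]))
E
```

```text
(no output)
```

View pics/w18c.png

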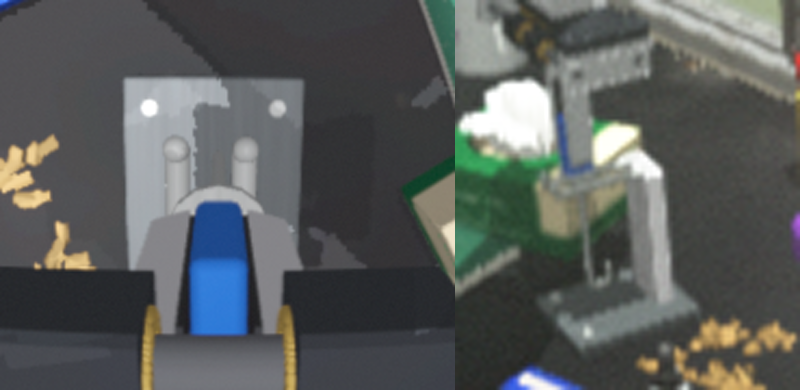

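The collar rests on both prongs (contact force +5 N at the same height as before), with the prong ends at (177,148) and (246,148) straddling it. Opening and withdrawing upward.

play_rows:
  steps:
    - [[0,0,0,0,0,0,0.25],[0,0,0,0,0,0,0.3],[0,0,0,0,0,0,0.4],[0,0,0,0,0,0,0.45],[0,0,0,0,0,0,0.45],[0,0,0,0,0,0,0.45],[0,0,0,0,0,0,0.45],[0,0,-2,0,0,0,0.45],[0,0,-5,0,0,0,0.45],[0,0,-8,0,0,0,0.45],[0,0,-11,0,0,0,0.45],[0,0,-13,0,0,0,0.45],[0,0,-13,0,0,0,0.45],[0,0,-13,0,0,0,0.45]]

```text
time_s: 41.48
ee_pos: [0.4607, 0.3362, 0.2789]
eef_rot: [3.138, -0.002, 1.377]
force: [0.5, 0.5, -0.6]
grip_width: 0.0423
```

play_rows:
  steps:
    - [[0,-2,0,0,0,0,0.45],[0,-5,0,0,0,0,0.45],[0,-8,0,0,0,0,0.45],[0,-8,0,0,0,0,0.45],[0,-8,0,0,0,0,0.45],[0,-8,0,0,0,0,0.45],[0,-8,0,0,0,0,0.45],[0,-8,0,0,0,0,0.45]]

```text
time_s: 42.15
ee_pos: [0.3828, 0.3513, 0.278]
eef_rot: [3.139, -0.002, 1.377]
force: [-1.2, 0.6, 0.1]
grip_width: 0.0423
```

```bash
python3 - <<'E'
from h import *
s=cam("scene","s19");t=cam("top","t19")
for m,st,ce in blobs(s["frame"],(100,150,60),(125,255,255),30): print("blue scene",st,ce)
for m,st,ce in blobs(s["frame"],(3,120,120),(20,255,255),10):
    q=plane(s,*ce,.055)
    if .3<q[0]<.62 and -.45<q[1]<-.18: print(st,np.round(q,3))
cv2.imwrite("pics/v19.png",np.hstack([cv2.resize(s["frame"][120:210,150:230],(345,390),interpolation=2),cv2.resize(t["frame"][90:290,200:420],(429,390),interpolation=2)]))
E
```

```text
blue scene [ 95 144  10  12  64] [ 99.53125  150.359375]
blue scene [174 145   7  14  68] [177.30882353 150.70588235]
blue scene [161 205  21  17 175] [170.69714286 214.06857143]
blue scene [453 278  12   5  34] [459.41176471 279.73529412]
[326 245   7   8  28] [ 0.531 -0.257  0.055]
[321 250   4  12  15] [ 0.493 -0.26   0.055]
[349 261  13  17  48] [ 0.517 -0.35   0.055]
[333 279   9   8  26] [ 0.44  -0.349  0.055]
[328 285   6  12  20] [ 0.401 -0.352  0.055]
```

View pics/v19.png

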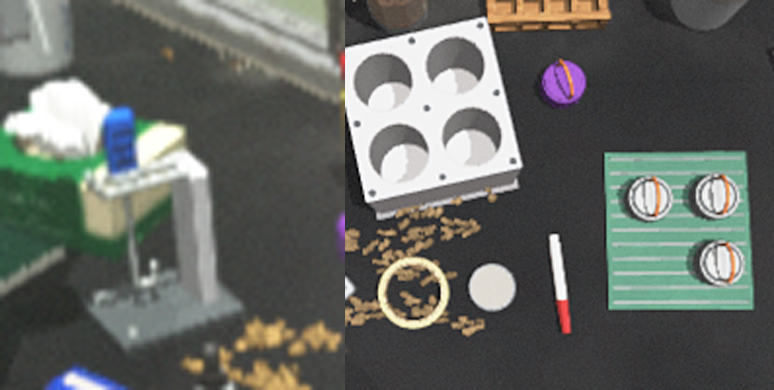

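The hook hangs upright: grip centroid (177.3,150.7), against (177.5,151.2) at the start. The three baskets stand inside the mat and nothing else has moved. Handing in.

```bash
python3 -c "
from station import ctrl
print(ctrl.hand_in())"
```

```text
the job is handed in; nothing more can be done
None
```

I used the hook to lift all three baskets present out of the soak block and stand them on the drain mat. I then hung the hook back on its fork and handed the job in after about 42 s of the 210 s allowed. The hand-in reports no verdict.

- **Baskets:** The last pictures show all four bores empty and three upright, unhooked baskets. Their measured positions are about (0.516, -0.349), (0.42, -0.35) and (0.516, -0.258) m, roughly 45 mm or more inside the mat's edges by eye.
- **Hook:** Its grip is back within half a pixel of where it started in the scene view, with the collar on both prongs.
- **Bystanders and look-alikes:** The gripper touched only the hook. I saw no movement of the tape, dish or marker. The blue box is where it was in the scene view, within about half a pixel. I didn't measure the dropper bottle at the end. I left the purple look-alikes alone.
- **Disagreement:** The wrist and top views differed by 2–4 mm on the bail positions. I used the average, and every hook-up worked the first time.

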